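Drape a freshly glazed saddle tile over the drying rail with a lifting fork

ROBOT

A 7-joint arm with a two-finger parallel gripper is mounted at the origin on a cart in front of the work surface, level with it; the furniture and walls round the work are solid. World frame = base frame: x ahead of the robot, y to its left, z up, the work surface at z = 0. Lengths are in m, angles in rad, forces in N, time in s.
With the tool pointing down it reaches from about 0.35 to 0.775 m from the base axis. Payload 3.1 kg.
Tool frame: the origin (TCP) lies at the very end of the fingers, on their centre line; the grasp point (between the pads) lies 19 mm behind it; z points along the fingers, y is the direction in which the jaws open and shut (so a half turn about z gives the same grasp; the last joint's range is limited). The gripper opens to 85 mm and grips with 20 to 120 N. Pads are 22 mm wide; open, the fingers measure 114 mm over their backs; the gripper's body (76 mm by 85 mm) begins 54 mm behind the grasp point. The pads swing forward as they close: fully open they stand 13 mm farther back than shut.
Start: joints at [-1.226, 0.311, 0.014, 1.512, -0.004, 1.319, -0.027], TCP at [0.207, 0.509, 0.231] pointing down, gripper open.
Joint ranges: [-2.7, 2.7], [-0.3, 1.91], [-1.27, 1.3], [0.12, 2.57], [-1.44, 4.58], [0.2, 2.03], [-3.05, 3.05]. Speed limits (rad/s): [2.79, 2.79, 3.14, 3.14, 3.14, 3.14, 3.14].

INTERFACE

Orientations are given as a 3x3 rotation matrix whose columns are the frame's x, y, z axes.
In Python, from cell import arm gives the robot as it stands.
- The arm moves only by the tool servo_tool, never from a script. Its argument "increments" is a list of rows, each a list of 4 numbers: the shift along the tool's x, y, z in units of 30 mm (1.0 is 30 mm), then the turn about the tool's z in units of 6 degrees (1.0 is 6 degrees). A call has exactly 8 rows; each row is the pose to reach, as a shift and turn from the pose commanded when the call began, along the tool's axes at that moment; what a row does not reach only later rows make up. A row lasts 1/10 s, in which the tool goes at most 50 mm and 8.59 degrees, less where a joint would pass 70% of its speed; a pose out of reach is approached as far as the arm can. A call with a gripper value outside its range is refused whole. "grip" is the opening, from -1 (shut) to 1 (fully open), so that 0 is half open, set as the call begins (left out, the last holds). The fingers move at their own pace and stop on an object; "squeeze" is the grip in N (left out, the last holds). Time passes only in rows, so rows that repeat a pose let the fingers close, or fill a call up. It gives the time, the measured TCP pose, the force and the opening at its end, in the units of the state.
- arm.state(): the state, without advancing time (a new reading comes with each control period).
- arm.capture(name): name is "scene" or "side" or "wrist"; returns a dict with "color" (420x560x3 uint8, red, green, blue), "K" (3x3 intrinsics, pixels), "world_to_cam" (4x4, takes a point from world to camera coordinates). Camera axes: x right, y down, z forward; pixel columns grow to the right and rows downward; lengths in m; the calibration is good to about 2 mm. A picture is of the moment at which its call begins. There is no depth.
- arm.job_done(): hands the job in, once; it reports no verdict.
The state is a dict: "clock": time; "joint_positions": joint angles; "joint_vel": joint speeds; "joint_torque": joint torques, N m; "tcp_pos": TCP position; "tool_rot": TCP orientation; "force": force on the tool from outside, world axes, zero at the start; "wrist_torque": the same for the moment, N m; "opening": finger opening in m.
Only numpy, scipy, OpenCV 4.12 (cv2) and the standard library are available. Lean on these libraries where they do the work, as an engineer would, in place of code of your own. Each camera call takes 0.05 s, during which the arm holds its last target.

TASK

The saddle tile has just been glazed, so the gripper itself must not touch it: run the tines of the lifting fork in under its arch, lift it off the bench, and drape it gently over the wooden bar of the drying rail, hanging level and straight along the bar near the bar's middle. The bar is clamped at a different height every time, so feel or look for it, and do not press the tile or the fork hard against the rail. Then draw the fork out and stand it on its two runners on the bench, clear of the rail, leaving the cups and the tape roll where they are.

Things in the scene. Friction and masses are not known exactly. Their poses are not given: they have to be found in the camera images.
- tile: saddle tile, loose, 0.3 to 0.5 kg: ceramic arch, inverted-U section, white glaze with two blue ribs outside, bare clay inside; 100 mm long, 98 wide over its feet, 71 high (75 over two ribs), 9 thick. Inside: 74 mm wide, flat underside of the crown 62 mm above the origin. Origin: midway between the feet, at their underside, mid-length. x along its length, through the arch (both ends alike); z up.
- fork: lifting fork, loose, 0.42 kg, stands on two steel runners, each 8 mm wide, 10 high, centred at y = -25 and +25 mm, from x = -70 to +172 mm (tips); the tile's crown rides on top of them. Two steel straps (x = -45 and +45, 14 mm wide) arch from runner to runner, underside 36 mm above the runners' underside. Origin: at the runners' underside, below the middle of the grip; x to the tips, z up.
- fork_grip (a point): centre of the fork's wooden grip, 55 mm above the fork's origin, same axes. The grip is a bar along x, 108 mm long, 26 wide (y), 28 high, on top of the straps; pinch it across y from above. Free tine length ahead of the front strap: 120 mm (x = +52 to +172).
- rail: drying rail, fixed: plank foot 340 x 110 mm, 21 high; at x = -120 and +120 telescopic posts (sleeves 30 mm wide, 95 high, knobs at the outer ends); on them a wooden bar along x, 310 long, 26 wide, 28 high, centred over the foot, nothing above it. Its top is clamped anywhere from 125 to 180 mm above the origin (not reported); slips only at about 80 N. Origin: centre of the foot's underside; z up.
- cup_bisque: bystander: small pale unglazed cup, 68 mm across, 48 mm high; origin at its underside
- cup_terracotta: bystander: small terracotta cup, 65 mm across, 50 mm high; origin at its underside
- tape_roll: bystander: roll of masking tape lying flat, 105 mm across, 20 mm high; origin at its underside

How it is judged:
On the way:
1. the tile rides on the fork, lifted at least 30 mm clear of the bench (height (world z) of tile above 0.03 m and contact force between tile and fork above 0.8 N), for 0.2 s.
At the end, for the whole second after the job is handed in: the tile hangs on the rail's bar by its crown, level within 7 degrees, along the bar within 10 degrees, its middle within 50 mm of the bar's middle along it and within 20 mm across, and at rest; the fork stands level on its runners on the bench, touching neither tile nor rail (height (world z) of tile above 0.05 m and contact force between tile and rail above 1 N and angle between tile's own z axis and vertical below 0.12 rad and angle between the x axis of tile and the x axis of rail, either way round below 0.17 rad and x of tile in the frame of rail between -0.05 and 0.05 m and y of tile in the frame of rail between -0.02 and 0.02 m and linear speed of each of tile, fork below 0.02 m/s and contact force between tile and fork below 0.05 N and height (world z) of fork below 0.012 m and angle between fork's own z axis and vertical below 0.08 rad and contact force between fork and rail below 0.05 N).
It fails at once if the gripper or arm touches the wet tile (contact force between any of the fingers, the arm and tile above 0.3 N).
It fails at once if the tile is dropped on the rail or pressed hard against it (over 40 N) (contact force between tile and rail above 40 N).
It fails at once if the fork is pressed hard against the rail (over 25 N) (contact force between fork and rail above 25 N).
It fails at once if the tile is tipped over (more than 35 degrees) (angle between tile's own z axis and vertical above 0.6 rad).
It fails at once if a cup or the tape roll is moved more than 25 mm (distance of any of cup_bisque, cup_terracotta, tape_roll from where it was at the start of the episode above 0.025 m).
It also fails if it takes over 70 s, if anything falls off the work surface, if the arm or the gripper's body presses on something with over 40 N, if the wrist force passes 120 N, or if a joint passes its speed limit or range.

## Working session

There is one attempt and no reset: what is moved stays moved. The work goes in short steps, Python scripts to look and compute and a tool call to move; the robot and the scene stay as the last step left them, time stands still between calls to the robot, and variables do not carry over. Pictures are saved under pics/ and viewed, and the job is handed in when it is done.

Besides the shell and the picture viewer there is one more tool, called after "Request:" by a JSON object that holds its "name" and its "arguments". servo_tool: Moves the arm, as the interface text tells. Its arguments: {"type":"object","properties":{"increments":{"type":"array","items":{"type":"array","items":{"type":"number"}}},"grip":{"type":"number"},"squeeze":{"type":"number"}},"required":["increments"]}

```bash
ls; mkdir -p pics; python3 - <<'E'
from cell import arm
import cv2, json
s=arm.state(); print({k:s[k] for k in('clock','tcp_pos','tool_rot','opening','force')})
for n in('scene','side','wrist'):
    c=arm.capture(n); cv2.imwrite(f'pics/{n}0.png',c['color'][:,:,::-1]); print(n,c['K'],c['world_to_cam'])
E
```

```text
pics
{'clock': 0.0, 'tcp_pos': array([0.20719606, 0.50867748, 0.2301928 ]), 'tool_rot': array([[-9.26142439e-01,  3.77173010e-01, -8.38267900e-04],
       [ 3.77173932e-01,  9.26139640e-01, -2.27873879e-03],
       [-8.31256372e-05, -2.42660950e-03, -9.99997052e-01]]), 'opening': 0.08562473201931681, 'force': array([ 0.22588653,  0.25606988, -0.66222654])}
scene [[387.76279338   0.         271.63725799]
 [  0.         387.76279338 210.15261525]
 [  0.           0.           1.        ]] [[ 0.75013211 -0.66110118 -0.01571767 -0.41041599]
 [-0.50441661 -0.55665342 -0.6600764   0.36080784]
 [ 0.42762799  0.50307275 -0.75103402  0.89025403]
 [ 0.          0.          0.          1.        ]]
side [[410.31985491   0.         276.5091818 ]
 [  0.         410.31985491 204.52603991]
 [  0.           0.           1.        ]] [[ 0.93228236 -0.36169113 -0.00539721 -0.50347136]
 [-0.19869233 -0.49956023 -0.84318499  0.19309286]
 [ 0.3022763   0.78715888 -0.53759644  0.98905798]
 [ 0.          0.          0.          1.        ]]
wrist [[326.64057217   0.         280.50667873]
 [  0.         326.64057217 213.6468444 ]
 [  0.           0.           1.        ]] [[ 0.37653396  0.92640205 -0.00118674 -0.54964255]
 [ 0.87849675 -0.35665576  0.3178681  -0.04169995]
 [ 0.2940504  -0.12073068 -0.9481342   0.38001421]
 [ 0.          0.          0.          1.        ]]
```

View pics/scene0.png

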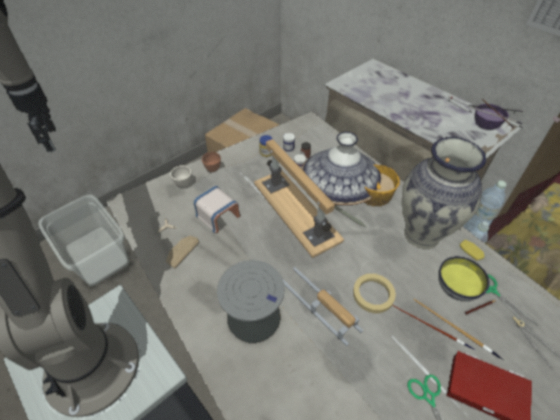

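View pics/side0.png

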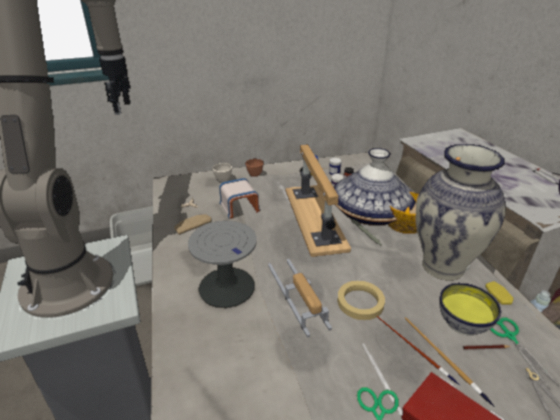

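View pics/wrist0.png

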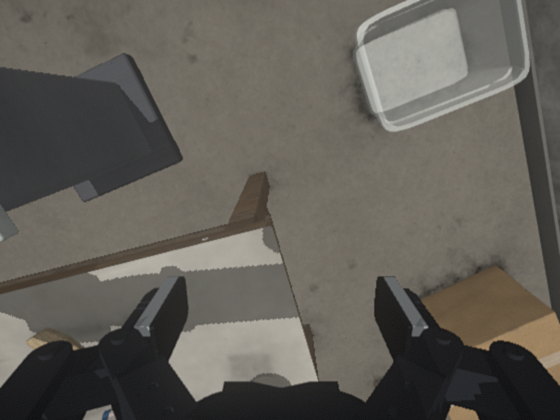

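The scene and side views show the tile (scene ~(216,208)), the fork (~(333,305)), the rail (~(300,195)), a banding wheel (250,295), the cups and the tape. I'll enlarge crops to measure them.

```bash
cat > h.py <<'E'
import cv2, numpy as np
def crop(src,dst,x0,y0,x1,y1,f):
    im=cv2.imread(src)[y0:y1,x0:x1]; im=cv2.resize(im,None,fx=f,fy=f,interpolation=cv2.INTER_CUBIC)
    for x in range((x0+9)//10*10,x1,10):
        cv2.putText(im,str(x),(int((x-x0+.5)*f)-8,8),0,.3,(0,0,255),1); cv2.line(im,(int((x-x0+.5)*f),10),(int((x-x0+.5)*f),14),(0,0,255),1)
    for y in range((y0+9)//10*10,y1,10):
        cv2.putText(im,str(y),(0,int((y-y0+.5)*f)+3),0,.3,(0,0,255),1); cv2.line(im,(20,int((y-y0+.5)*f)),(24,int((y-y0+.5)*f)),(0,0,255),1)
    cv2.imwrite(dst,im)
E
python3 - <<'E'
from h import *
crop('pics/scene0.png','pics/s_fork.png',260,250,380,350,6)
crop('pics/side0.png','pics/d_fork.png',255,245,345,345,6)
crop('pics/scene0.png','pics/s_tr.png',150,130,350,260,4)
crop('pics/side0.png','pics/d_tr.png',190,140,360,265,4)
E
```

```text
(no output)
```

View pics/s_fork.png

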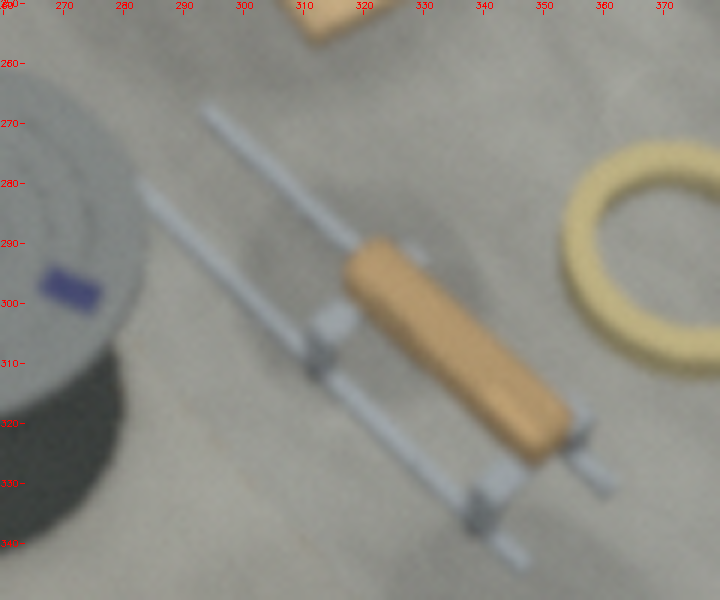

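View pics/d_fork.png

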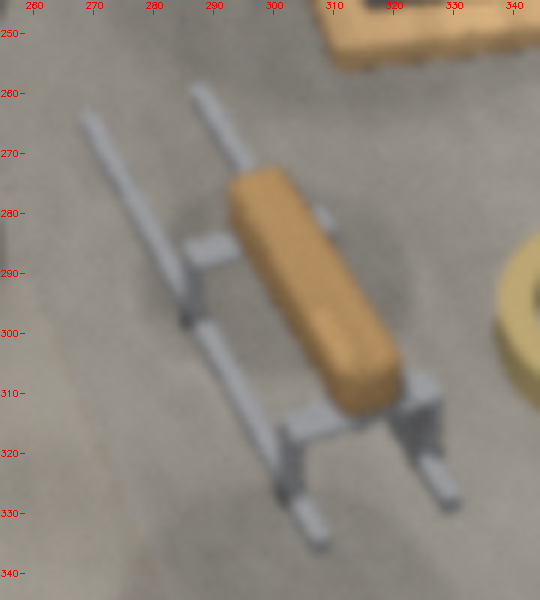

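View pics/s_tr.png

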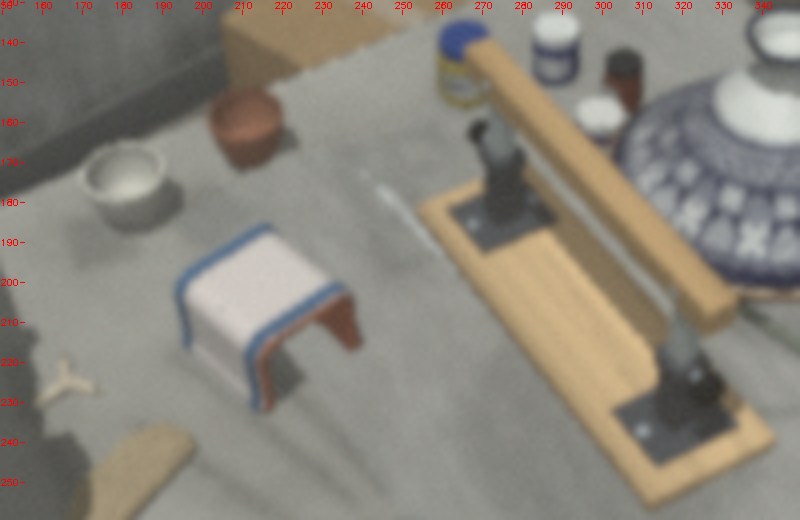

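View pics/d_tr.png

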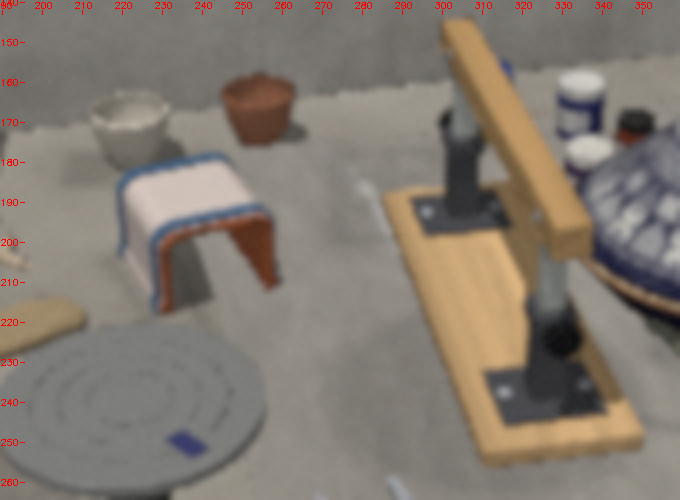

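```bash
cat >> h.py <<'E'
from scipy.optimize import least_squares
CAM={'scene':(np.array([[387.76279338,0,271.63725799],[0,387.76279338,210.15261525],[0,0,1]]),np.array([[0.75013211,-0.66110118,-0.01571767,-0.41041599],[-0.50441661,-0.55665342,-0.6600764,0.36080784],[0.42762799,0.50307275,-0.75103402,0.89025403]])),
'side':(np.array([[410.31985491,0,276.5091818],[0,410.31985491,204.52603991],[0,0,1]]),np.array([[0.93228236,-0.36169113,-0.00539721,-0.50347136],[-0.19869233,-0.49956023,-0.84318499,0.19309286],[0.3022763,0.78715888,-0.53759644,0.98905798]]))}
def proj(c,P,cam=None):
    K,T=cam or CAM[c]; P=np.atleast_2d(P); q=(P@T[:3,:3].T+T[:3,3])@K.T; return q[:,:2]/q[:,2:]
def toworld(p,L):
    c,s=np.cos(p[2]),np.sin(p[2]); L=np.atleast_2d(L)
    z0=p[3] if len(p)>3 else 0
    return np.c_[p[0]+c*L[:,0]-s*L[:,1],p[1]+s*L[:,0]+c*L[:,1],L[:,2]+z0]
def onplane(c,uv,z):
    K,T=CAM[c]; d=T[:,:3].T@np.linalg.solve(K,[uv[0],uv[1],1]); o=-T[:,:3].T@T[:,3]; return o+d*(z-o[2])/d[2]
E
cat > fit.py <<'E'
from h import *
fork=[('scene',(.172,-.025,.009),(293.5,267.5)),('scene',(-.07,-.025,.009),(361.5,331)),('scene',(-.07,.025,.009),(347,344)),
('side',(.172,.025,.009),(269,263.5)),('side',(.172,-.025,.009),(287.5,259)),('side',(-.07,.025,.005),(308,335.5)),('side',(-.07,-.025,.005),(329.5,329))]
tile=[('scene',(.05,.049,0),(214.5,232)),('scene',(.05,-.049,0),(238.5,217)),('scene',(.05,.037,.062),(217,217)),('scene',(.05,-.037,.062),(231,206)),('scene',(-.05,.049,0),(196.5,217)),
('side',(.05,.049,0),(229.5,217)),('side',(.05,-.049,0),(258,211)),('side',(.05,-.037,.062),(246.5,196.5)),('side',(-.05,.049,0),(220,203))]
rail=[('scene',(-.17,.055,.021),(253.5,181.5)),('scene',(.17,.055,.021),(311,252.5)),('scene',(.17,-.055,.021),(342.5,236.5)),
('side',(-.17,.055,.021),(285,190)),('side',(.17,.055,.021),(310,252)),('side',(.17,-.055,.021),(350,246))]
# NB yaw conv: tile x toward lower-right end; rail x toward near end
bar=[('scene',(-.155,.013,0),(265.5,142)),('scene',(-.155,-.013,0),(272,139)),('scene',(.155,.013,0),(325.5,212)),('scene',(.155,-.013,0),(334.5,205)),
('side',(-.155,.013,0),(300,148)),('side',(-.155,-.013,0),(306.5,144.5)),('side',(.155,.013,0),(327,198)),('side',(.155,-.013,0),(337,194))]
def fit(m,p0):
    f=lambda p:np.concatenate([proj(c,toworld(p,L))[0]-uv for c,L,uv in m])
    r=least_squares(f,p0,loss='soft_l1'); return r.x,np.round(f(r.x).reshape(-1,2),1)
for n,m,g,k in(('fork',fork,(335,310),3),('tile',tile,(216,215),3),('rail',rail,(298,210),3),('bar',bar,(300,175),4)):
    x,y,_=onplane('scene',g,0.02)
    best=None
    for yaw in np.arange(-3,3.2,.7):
        p,r=fit(m,[x,y,yaw]+([.15] if k>3 else []))
        s=np.abs(r).sum()
        if best is None or s<best[0]: best=(s,p,r)
    p=best[1]; print(n,np.round(p,4),'yawdeg',np.degrees(p[2]).round(2)); print(best[2].tolist())
for n,u,z in(('wheel',(250,290),.13),('cb',(181,183),0),('ct',(211,167),0),('tape',(374,296),0)): print(n,onplane('scene',u,z).round(3))
E
python3 fit.py
```

```text
fork [ 0.498  -0.2849 -4.7274] yawdeg -270.86
[[-0.2, -1.0], [0.3, 0.0], [0.7, 0.5], [-0.1, -0.9], [-0.3, -0.9], [-0.2, 0.4], [-0.0, 0.2]]
tile [0.4613 0.1592 0.1642] yawdeg 9.41
[[0.9, -25.9], [0.0, 4.1], [-1.3, -22.9], [2.8, -0.5], [-4.6, 8.5], [11.7, -17.0], [-2.4, 3.7], [6.5, -1.2], [-7.9, 5.8]]
rail [ 0.6621  0.0254 -1.1743] yawdeg -67.28
[[-0.4, -0.0], [43.5, -37.1], [-0.2, 5.9], [-0.4, -2.4], [62.0, -19.9], [-2.9, 3.8]]
bar [ 0.683   0.0567 -1.7961  0.1529] yawdeg -102.91
[[6.0, -4.3], [-8.0, 1.3], [2.7, -9.3], [-14.7, 1.3], [9.1, -1.8], [-5.5, 2.2], [8.1, -0.9], [-12.0, 3.9]]
wheel [ 0.354 -0.149  0.13 ]
cb [0.478 0.376 0.   ]
ct [0.598 0.373 0.   ]
tape [ 0.623 -0.313  0.   ]
```

```bash
python3 - <<'E'
s=open('fit.py').read()
s=s.replace("def fit(m","flip=lambda m:[(c,(L[0],-L[1],L[2]),uv) for c,L,uv in m]\ntile,rail,bar=map(flip,(tile,rail,bar))\ndef fit(m",1)
open('fit.py','w').write(s)
E
python3 fit.py
```

```text
fork [ 0.498  -0.2849 -4.7274] yawdeg -270.86
[[-0.2, -1.0], [0.3, 0.0], [0.7, 0.5], [-0.1, -0.9], [-0.3, -0.9], [-0.2, 0.4], [-0.0, 0.2]]
tile [ 0.4829  0.1794 -1.5441] yawdeg -88.47
[[-0.2, 1.9], [1.4, -0.6], [-2.1, 1.2], [4.1, -1.2], [-2.0, -1.7], [-1.4, 1.8], [0.9, 0.7], [8.1, -1.4], [-1.2, -0.6]]
rail [ 0.6722  0.0346 -1.7676] yawdeg -101.27
[[-1.0, -2.0], [0.1, 1.2], [0.9, 0.8], [-0.2, -3.8], [-0.3, -1.1], [0.6, 0.2]]
bar [ 0.6682  0.0292 -1.7697  0.1723] yawdeg -101.39
[[-0.6, 0.1], [0.5, 0.2], [0.2, -2.3], [-0.3, 0.7], [-0.9, -2.7], [0.9, 0.1], [-0.2, -0.2], [0.2, 2.8]]
wheel [ 0.354 -0.149  0.13 ]
cb [0.478 0.376 0.   ]
ct [0.598 0.373 0.   ]
tape [ 0.623 -0.313  0.   ]
```

```bash
cat > ov.py <<'E'
from h import *
def seg(im,c,p,segs,x0,y0,f,col,cam=None):
    for a,b in segs:
        q=proj(c,toworld(p,[a,b]),cam); q=((q-[x0,y0]+.5)*f).astype(int); cv2.line(im,tuple(map(int,q[0])),tuple(map(int,q[1])),col,1)
def box(x,y,z): 
    P=[(a,b,c) for a in x for b in y for c in z]; return [(P[i],P[j]) for i in range(8) for j in range(i) if sum(u!=v for u,v in zip(P[i],P[j]))==1]
def arch(): 
    s=[]
    for x in(-.05,.05):
        pr=[(-.049,0),(-.046,.071),(.046,.071),(.049,0)]; pi=[(-.037,0),(-.037,.062),(.037,.062),(.037,0)]
        for p in(pr,pi): s+=[((x,)+p[i],(x,)+p[i+1]) for i in range(3)]
    s+=[((-.05,y,z),(.05,y,z)) for y,z in((-.049,0),(.049,0),(-.046,.071),(.046,.071))]
    return s
FORK=box((-.07,.172),(-.029,-.021),(0,.01))+box((-.07,.172),(.021,.029),(0,.01))+box((-.054,.054),(-.013,.013),(.041,.069))
RAIL=box((-.17,.17),(-.055,.055),(0,.021)); BAR=box((-.155,.155),(-.013,.013),(-.028,0))
def overlay(src,dst,c,win,f,items,cam=None):
    x0,y0,x1,y1=win; im=cv2.resize(cv2.imread(src)[y0:y1,x0:x1],None,fx=f,fy=f,interpolation=cv2.INTER_CUBIC)
    for p,s,col in items: seg(im,c,p,s,x0,y0,f,col,cam)
    cv2.imwrite(dst,im)
E
python3 - <<'E'
from ov import *
it=[([.4829,.1794,-1.5441],arch(),(0,255,0)),([.6722,.0346,-1.7676],RAIL,(255,0,255)),([.6682,.0292,-1.7697,.1723],BAR,(0,0,255)),([.498,-.2849,-4.7274],FORK,(255,0,0))]
overlay('pics/scene0.png','pics/o1.png','scene',(150,130,350,260),4,it)
overlay('pics/side0.png','pics/o2.png','side',(190,140,360,265),4,it)
E
```

```text
(no output)
```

View pics/o1.png

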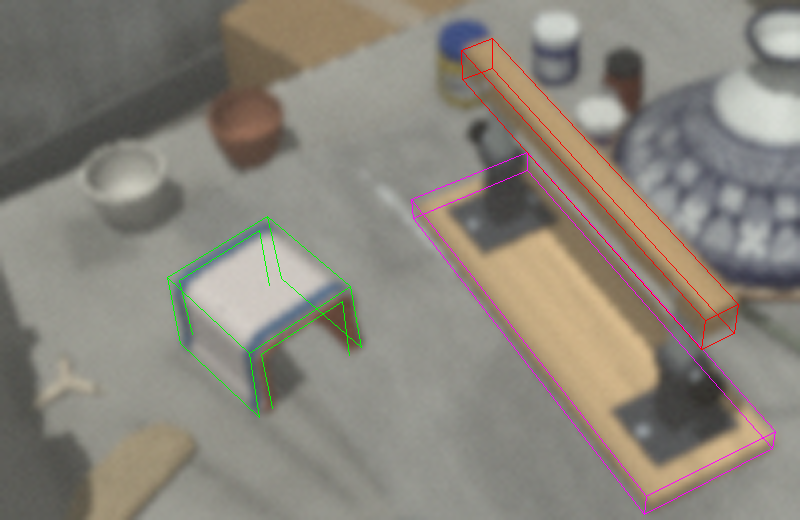

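View pics/o2.png

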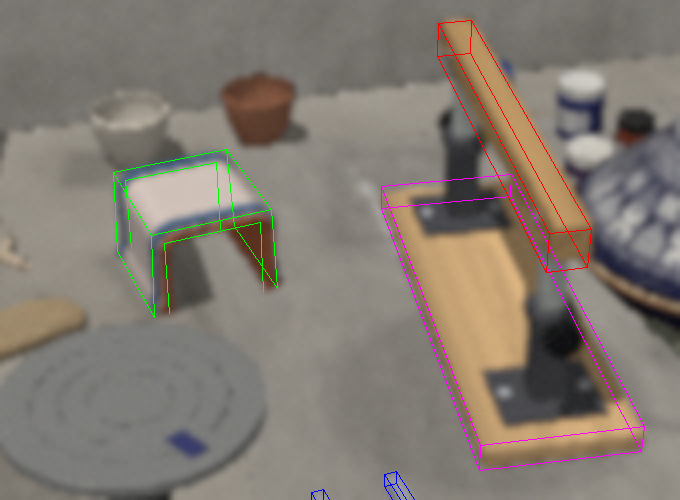

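```bash
cat >> h.py <<'E'
def go(P,yawy=None):
    """units from now to TCP P, tool-y heading yawy (deg)"""
    from cell import arm
    s=arm.state(); R=s['tool_rot']; d=R.T@(np.array(P)-s['tcp_pos'])/.03
    cur=np.degrees(np.arctan2(R[1,1],R[0,1])); t=0 if yawy is None else ((cur-yawy+180)%360-180)/6
    print('t',round(s['clock'],2),'tcp',s['tcp_pos'].round(4),'yaw_y',cur.round(2),'F',s['force'].round(2),'M',s['wrist_torque'].round(2),'open',round(s['opening'],4),'q',s['joint_positions'].round(2))
    print('UNITS',d.round(2),round(t,2))
E
python3 -c "
from h import *
go((.498,-.267,.23),-.9)
for u in((221,290),(285,290),(250,262),(250,330)): print(onplane('scene',u,.12).round(3))
for u in((188,240),(256,240)): print(onplane('side',u,.12).round(3))
"
```

```text
t 0.15 tcp [0.2072 0.5089 0.2305] yaw_y 67.84 F [ 0.47  0.1  -0.73] M [0.04 0.01 0.  ] open 0.0855 q [-1.23  0.31  0.01  1.51 -0.    1.32 -0.03]
UNITS [-18.73 -20.3    0.05] 11.46
[ 0.308 -0.1    0.12 ]
[ 0.417 -0.197  0.12 ]
[ 0.405 -0.085  0.12 ]
[ 0.297 -0.217  0.12 ]
[ 0.288 -0.093  0.12 ]
[ 0.432 -0.15   0.12 ]
```

Request:
{"name": "servo_tool", "arguments": {"increments": [[-0.6, -0.6, 0, 0.4], [-1.7, -1.8, 0, 1], [-2.9, -3.1, 0, 1.8], [-4.1, -4.4, 0, 2.5], [-5.3, -5.7, 0, 3.2], [-6.5, -7, 0, 4], [-7.7, -8.3, 0, 4.7], [-8.9, -9.6, 0, 5.4]], "grip": 0.6, "squeeze": 110}}

```text
clock: 0.95
tcp_pos: [0.3398, 0.1572, 0.2312]
tool_rot: [[-0.578, 0.816, 0.0], [0.816, 0.578, 0.001], [0.0, 0.0, -1.0]]
force: [0.6, 0.6, -0.3]
opening: 0.0683
```

```bash
python3 -c "
from h import *
go((.498,-.267,.17),-.9)"
```

```text
t 0.95 tcp [0.3398 0.1572 0.2312] yaw_y 35.29 F [ 0.63  0.64 -0.26] M [ 0.04 -0.1  -0.  ] open 0.0683 q [-0.84 -0.07  0.35  1.94  0.02  1.26  0.11]
UNITS [-14.59  -3.86   2.03] 6.03
```

Request:
{"name": "servo_tool", "arguments": {"increments": [[-1.5, -0.4, 0, 0.7], [-3, -0.8, 0, 1.5], [-4.5, -1.2, 0, 2.2], [-6, -1.6, 0, 3], [-7.6, -2, 0, 3.7], [-9.1, -2.4, 0.2, 4.4], [-10.6, -2.8, 0.5, 5.1], [-12, -3.2, 0.8, 5.7]]}}

```text
clock: 1.75
tcp_pos: [0.4708, -0.1915, 0.207]
tool_rot: [[-0.019, 1.0, 0.001], [1.0, 0.019, -0.0], [-0.0, 0.001, -1.0]]
force: [0.5, -0.5, -0.1]
opening: 0.0684
```

```bash
python3 -c "
from h import *
go((.498,-.267,.14),-.9)"
```

```text
t 1.75 tcp [ 0.4708 -0.1915  0.207 ] yaw_y 1.1 F [ 0.49 -0.47 -0.1 ] M [ 0.06 -0.04 -0.01] open 0.0684 q [-0.29  0.3   0.81  1.69 -0.23  1.25  0.59]
UNITS [-2.53  0.86  2.24] 0.33
```

Request:
{"name": "servo_tool", "arguments": {"increments": [[-0.8, 0.3, 0.4, 0.1], [-1.6, 0.6, 0.9, 0.2], [-2.2, 0.8, 1.4, 0.3], [-2.5, 0.9, 1.9, 0.3], [-2.5, 0.9, 2.2, 0.3], [-2.5, 0.9, 2.2, 0.3], [-2.5, 0.9, 2.2, 0.3], [-2.5, 0.9, 2.2, 0.3]]}}

```text
clock: 2.55
tcp_pos: [0.4995, -0.2632, 0.1422]
tool_rot: [[0.008, 1.0, 0.002], [1.0, -0.008, 0.0], [0.0, 0.002, -1.0]]
force: [0.6, -1.3, -0.0]
opening: 0.0684
```

```bash
python3 - <<'E'
from h import *
from ov import *
from cell import arm
c=arm.capture('wrist'); cv2.imwrite('pics/w1.png',c['color'][:,:,::-1])
overlay('pics/w1.png','pics/w1o.png','w',(0,0,560,420),1,[([.498,-.2849,-4.7274],FORK,(255,0,0))],(c['K'],c['world_to_cam']))
go((.498,-.267,.036),-.9)
E
```

```text
t 2.6 tcp [ 0.4995 -0.2634  0.1423] yaw_y -0.47 F [-0.24 -0.76 -0.62] M [ 0.03 -0.    0.03] open 0.0683 q [-0.1   0.49  0.78  1.63 -0.37  1.17  0.76]
UNITS [-0.12 -0.06  3.54] 0.07
```

View pics/w1o.png

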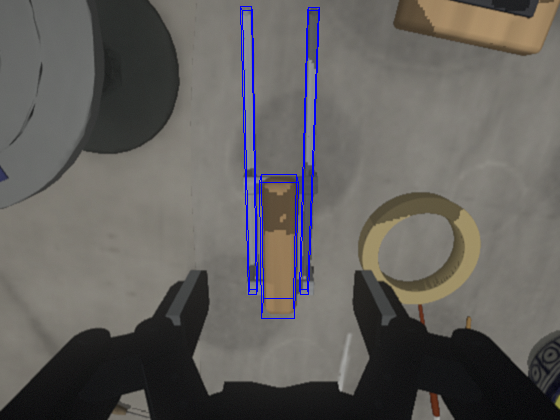

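Wrist view: grip centred at about (279,250) between the fingers, and the model matches to a few pixels. Descending.

Request:
{"name": "servo_tool", "arguments": {"increments": [[-0.1, -0.05, 0.6, 0.07], [-0.1, -0.05, 1.3, 0.07], [-0.1, -0.05, 2, 0.07], [-0.1, -0.05, 2.6, 0.07], [-0.1, -0.05, 3.1, 0.07], [-0.1, -0.05, 3.4, 0.07], [-0.1, -0.05, 3.55, 0.07], [-0.1, -0.05, 3.55, 0.07]]}}

```text
clock: 3.4
tcp_pos: [0.4973, -0.2671, 0.0347]
tool_rot: [[0.017, 1.0, -0.0], [1.0, -0.017, 0.0], [0.0, -0.0, -1.0]]
force: [-0.3, -0.5, 0.0]
opening: 0.0683
```

Request:
{"name": "servo_tool", "arguments": {"increments": [[0, 0, 0, 0], [0, 0, 0, 0], [0, 0, 0, 0], [0, 0, 0, 0], [0, 0, 0, 0], [0, 0, 0, 0], [0, 0, 0, 0], [0, 0, 0, 0]], "grip": -1, "squeeze": 120}}

```text
clock: 4.2
tcp_pos: [0.4986, -0.2675, 0.0358]
tool_rot: [[0.017, 1.0, 0.003], [1.0, -0.017, -0.001], [-0.001, 0.003, -1.0]]
force: [1.7, 0.4, 5.2]
opening: 0.0245
```

```bash
python3 - <<'E'
from h import *
from cell import arm
c=arm.capture('wrist'); cv2.imwrite('pics/w2.png',c['color'][:,:,::-1])
go((.498,-.267,.086),-.9)
E
```

```text
t 4.25 tcp [ 0.4987 -0.2675  0.0358] yaw_y -0.97 F [2.92 0.28 5.04] M [ 0.06 -0.28 -0.08] open 0.0248 q [-0.04  0.61  0.71  1.74 -0.47  0.97  0.84]
UNITS [ 0.02 -0.02 -1.67] -0.01
```

View pics/w2.png

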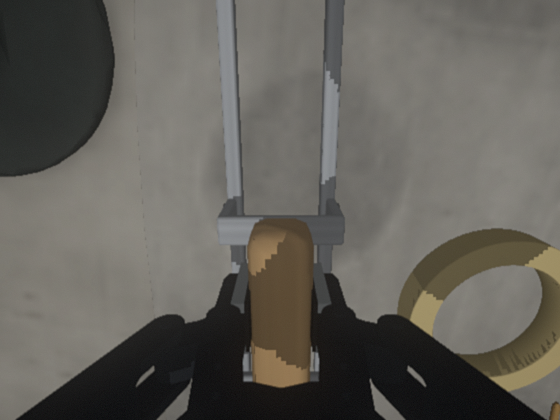

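Fork gripped (opening 25 mm). Lift it slightly and line up with the tile.

```bash
python3 - <<'E'
from h import *
go((.4894,-.065,.058),1.5)
E
```

```text
t 4.25 tcp [ 0.4987 -0.2675  0.0358] yaw_y -0.97 F [2.92 0.28 5.04] M [ 0.06 -0.28 -0.08] open 0.0248 q [-0.04  0.61  0.71  1.74 -0.47  0.97  0.84]
UNITS [ 6.74 -0.42 -0.75] -0.41
```

Request:
{"name": "servo_tool", "arguments": {"increments": [[0, 0, -0.4, 0], [0, 0, -0.75, 0], [0.5, 0, -0.75, 0], [1.2, 0, -0.75, 0], [2.1, 0, -0.75, 0], [3.1, -0.1, -0.75, -0.1], [4.1, -0.2, -0.75, -0.2], [5, -0.3, -0.75, -0.3]]}}

```text
clock: 5.05
tcp_pos: [0.4894, -0.1152, 0.057]
tool_rot: [[-0.015, 1.0, -0.002], [1.0, 0.015, 0.001], [0.001, -0.002, -1.0]]
force: [0.9, 1.2, -3.9]
opening: 0.0245
```

Request:
{"name": "servo_tool", "arguments": {"increments": [[0.7, 0, 0, 0], [1.2, -0.1, 0, -0.1], [1.6, -0.1, 0, -0.1], [1.7, -0.1, 0, -0.1], [1.7, -0.1, 0, -0.1], [1.7, -0.1, 0, -0.1], [1.7, -0.1, 0, -0.1], [1.7, -0.1, 0, -0.1]]}}

```text
clock: 5.85
tcp_pos: [0.4871, -0.0671, 0.0574]
tool_rot: [[-0.023, 1.0, 0.0], [1.0, 0.023, -0.001], [-0.001, 0.0, -1.0]]
force: [0.5, -0.4, -4.0]
opening: 0.0244
```

```bash
python3 - <<'E'
from ov import *
from cell import arm
for n in('scene','side','wrist'):
    c=arm.capture(n); cv2.imwrite(f'pics/{n}3.png',c['color'][:,:,::-1])
go((.4894,-.065,.058),1.5)
s=arm.state();p=s['tcp_pos'];R=s['tool_rot'];y=np.arctan2(R[1,0],R[0,0])
fp=[p[0]-.018*np.cos(y),p[1]-.018*np.sin(y),y,p[2]-.036]; print(fp)
it=[([.4829,.1794,-1.5441],arch(),(0,255,0)),(fp,FORK,(255,0,0))]
overlay('pics/scene3.png','pics/o3.png','scene',(160,150,330,300),4,it)
overlay('pics/side3.png','pics/o3d.png','side',(190,160,330,300),4,it)
E
```

```text
t 6.0 tcp [ 0.4871 -0.0664  0.0573] yaw_y 1.38 F [ 0.52  0.46 -4.4 ] M [ 0.01 -0.01  0.05] open 0.0246 q [-0.48  0.45  0.74  1.92 -0.38  0.92  0.48]
UNITS [ 0.05  0.08 -0.02] -0.02
[np.float64(0.48752691193790615), np.float64(-0.08443944512498655), np.float64(1.5948833767683992), np.float64(0.02130257346195307)]
```

View pics/o3.png

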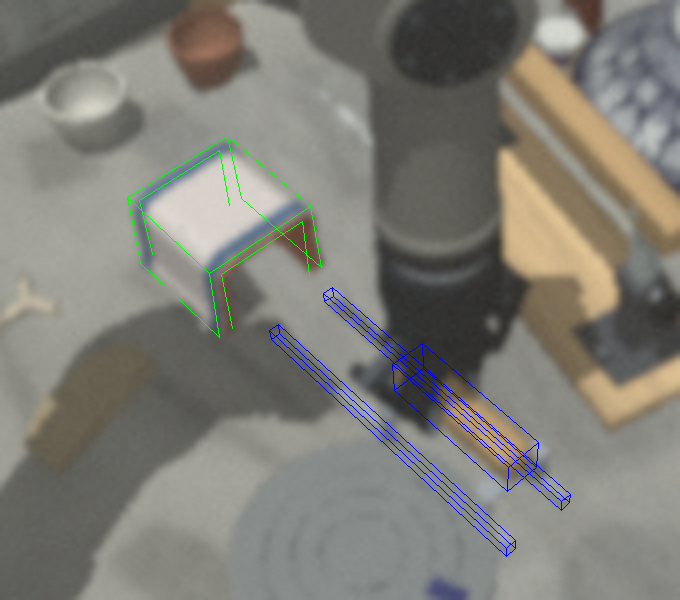

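View pics/o3d.png

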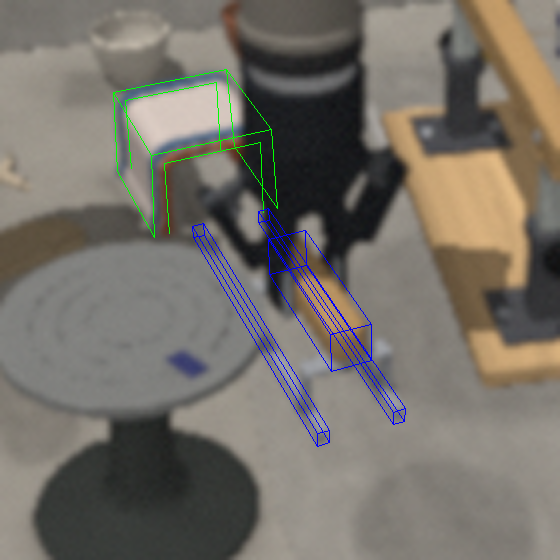

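View pics/wrist3.png

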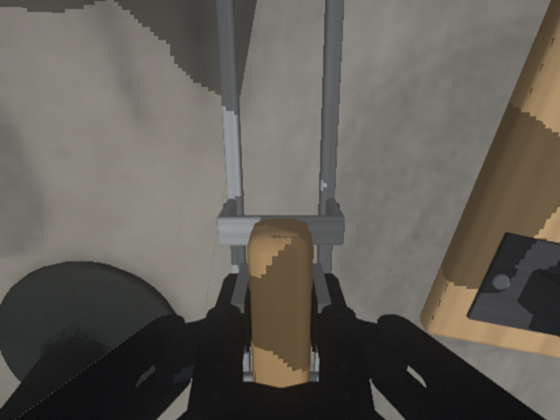

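```bash
python3 - <<'E'
from h import *
crop('pics/scene3.png','pics/c3.png',185,175,295,280,7)
crop('pics/side3.png','pics/c3d.png',205,165,300,270,6)
E
```

```text
(no output)
```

View pics/c3.png

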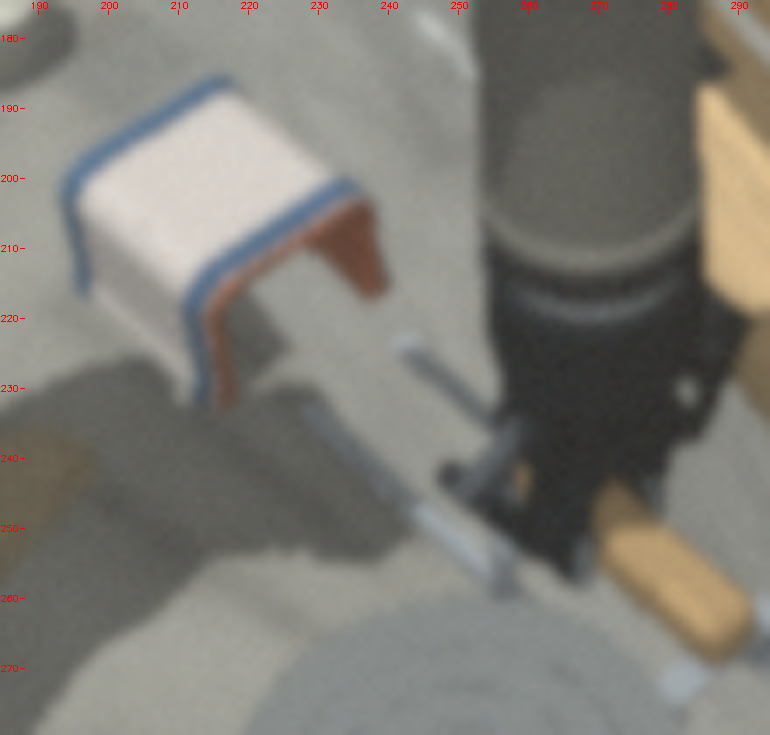

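View pics/c3d.png

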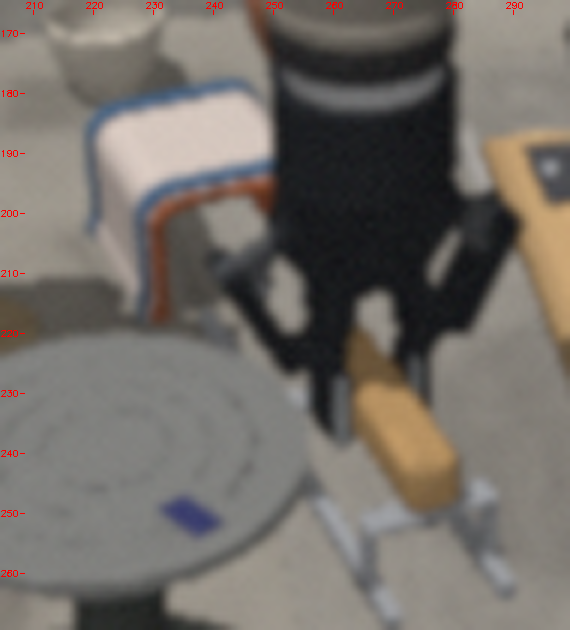

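```bash
python3 - <<'E'
from h import *
fp=[.48753,-.08444,1.59488,.0213]
print(proj('scene',toworld(fp,[(.172,.025,.01),(.172,-.025,.01)])), proj('side',toworld(fp,[(.172,.025,.01),(.172,-.025,.01),(-.07,.025,.005),(-.07,-.025,.005)])))
a=onplane('scene',(228.5,231),.031);b=onplane('scene',(242,223.5),.031);print(a,b,(a+b)/2)
print('pred tip',toworld(fp,[(.172,0,.01)]))
# tile foot bottoms near end (inner/outer), scene & side
for c,u in(('scene',(213.5,232.5)),('scene',(217.5,232.5)),('scene',(238,217)),('side',(229.5,217.5)),('side',(232,217.5)),('side',(257.5,211.5)),('scene',(196.5,217)),('side',(220,203.5))): print(c,u,onplane(c,u,0).round(4))
E
```

```text
[[228.00489547 231.37114528]
 [241.46546369 222.06371879]] [[239.02642661 215.73245652]
 [255.37794072 211.96596405]
 [270.41295736 269.02364695]
 [289.27835866 263.71522354]]
[0.46038392 0.08724413 0.031     ] [0.50630472 0.08303895 0.031     ] [0.48334432 0.08514154 0.031     ]
pred tip [[0.48338801 0.08751012 0.0313    ]]
scene (213.5, 232.5) [0.4366 0.1341 0.    ]
scene (217.5, 232.5) [0.4454 0.1262 0.    ]
scene (238, 217) [0.5274 0.1328 0.    ]
side (229.5, 217.5) [0.441  0.1334 0.    ]
side (232, 217.5) [0.4479 0.1307 0.    ]
side (257.5, 211.5) [0.5294 0.1333 0.    ]
scene (196.5, 217) [0.4332 0.2181 0.    ]
side (220, 203.5) [0.4344 0.2202 0.    ]
```

```bash
python3 - <<'E'
from h import *
go((.4892,-.05,.058),1.8)
go((.4856,.085,.058),1.8)
E
```

```text
t 6.0 tcp [ 0.4871 -0.0664  0.0573] yaw_y 1.38 F [ 0.52  0.46 -4.4 ] M [ 0.01 -0.01  0.05] open 0.0246 q [-0.48  0.45  0.74  1.92 -0.38  0.92  0.48]
UNITS [ 0.55  0.08 -0.02] -0.07
t 6.0 tcp [ 0.4871 -0.0664  0.0573] yaw_y 1.38 F [ 0.52  0.46 -4.4 ] M [ 0.01 -0.01  0.05] open 0.0246 q [-0.48  0.45  0.74  1.92 -0.38  0.92  0.48]
UNITS [ 5.05  0.07 -0.02] -0.07
```

Request:
{"name": "servo_tool", "arguments": {"increments": [[0.2, 0.07, 0, -0.07], [0.5, 0.07, 0, -0.07], [0.9, 0.07, 0, -0.07], [1.4, 0.07, 0, -0.07], [1.9, 0.07, 0, -0.07], [2.4, 0.07, 0, -0.07], [2.8, 0.07, 0, -0.07], [3, 0.07, 0, -0.07]]}}

```text
clock: 6.8
tcp_pos: [0.4867, 0.0267, 0.0571]
tool_rot: [[-0.036, 0.999, -0.001], [0.999, 0.036, 0.001], [0.001, -0.0, -1.0]]
force: [1.2, 0.2, -3.6]
opening: 0.0245
```

```bash
python3 - <<'E'
from h import *
from cell import arm
for n in('scene','side','wrist'):
    c=arm.capture(n); cv2.imwrite(f'pics/{n}4.png',c['color'][:,:,::-1])
crop('pics/scene4.png','pics/c4.png',185,175,295,280,7)
crop('pics/side4.png','pics/c4d.png',205,165,300,270,6)
go((.4856,.085,.058),1.8)
E
```

```text
t 6.95 tcp [0.4869 0.0243 0.0573] yaw_y 1.9 F [-0.25  0.06 -4.69] M [-0.06 -0.03 -0.01] open 0.0243 q [-0.66  0.44  0.73  1.93 -0.37  0.91  0.29]
UNITS [ 2.02  0.02 -0.02] 0.02
```

View pics/c4.png

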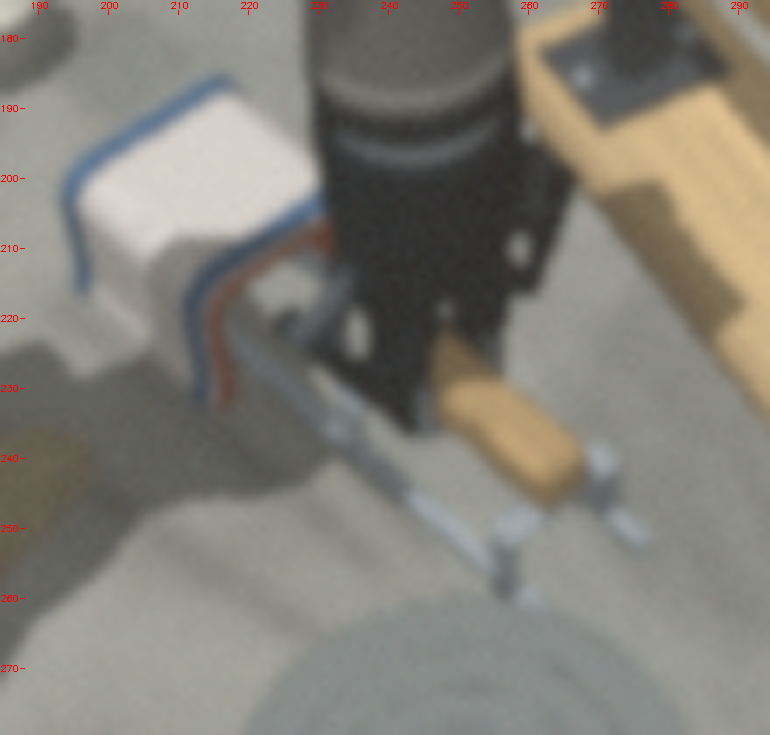

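View pics/c4d.png

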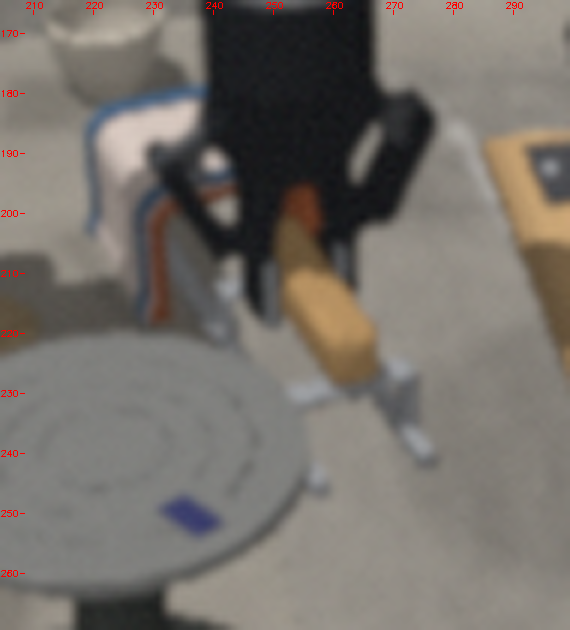

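View pics/wrist4.png

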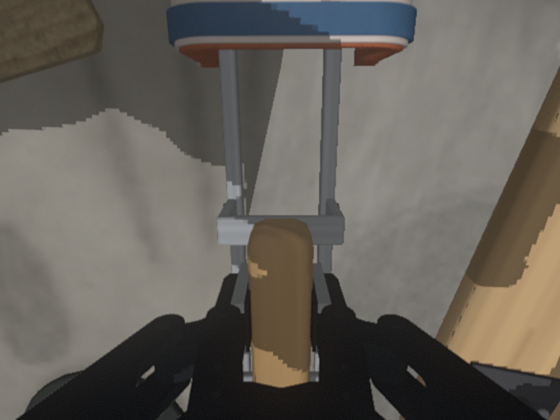

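```bash
python3 - <<'E'
from h import *
from cell import arm
c=arm.capture('wrist');K=c['K'];T=c['world_to_cam']
def op(uv,z):
    d=T[:3,:3].T@np.linalg.solve(K,[uv[0],uv[1],1]); o=-T[:3,:3].T@T[:3,3]; return (o+d*(z-o[2])/d[2]).round(4)
print('crown edge',op((168,12),.075),op((414,12),.075),op((178,45),.071),op((405,45),.071),op((291,49),.062))
print('strap front',op((220,218),.0213+.041),op((342,218),.0213+.041))
E
```

```text
crown edge [0.4458 0.1342 0.075 ] [0.528 0.137 0.075] [0.4474 0.125  0.071 ] [0.5278 0.1277 0.071 ] [0.4877 0.1264 0.062 ]
strap front [0.459  0.0573 0.0623] [0.5134 0.0591 0.0623]
```

Wrist view: tile end spans u 168–414 (centre 291) against the tines' centre at 280, so the tile is ~4 mm to the right and square to the fork. Correct and advance.

Request:
{"name": "servo_tool", "arguments": {"increments": [[0, 0.06, 0, 0], [0.1, 0.12, 0, 0], [0.4, 0.12, 0, 0], [0.8, 0.12, 0, 0], [1.2, 0.12, 0, 0], [1.6, 0.12, 0, 0], [1.9, 0.12, 0, 0], [1.9, 0.12, 0, 0]]}}

```text
clock: 7.8
tcp_pos: [0.4885, 0.0838, 0.0571]
tool_rot: [[-0.036, 0.999, -0.0], [0.999, 0.036, 0.001], [0.001, -0.0, -1.0]]
force: [0.6, 0.5, -4.0]
opening: 0.0249
```

```bash
python3 - <<'E'
from h import *
from cell import arm
for n in('wrist',):
    c=arm.capture(n); cv2.imwrite(f'pics/{n}5.png',c['color'][:,:,::-1])
go((.4856,.085,.058),1.8)
E
```

```text
t 7.85 tcp [0.4886 0.0822 0.0572] yaw_y 1.98 F [-1.   -0.37 -3.93] M [-0.12 -0.01  0.05] open 0.0247 q [-0.76  0.45  0.72  1.91 -0.37  0.92  0.17]
UNITS [ 0.1  -0.1  -0.03] 0.03
```

View pics/wrist5.png

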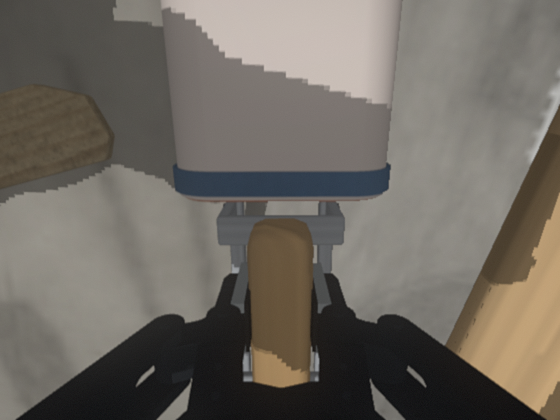

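Centred (tile 282, tines 280) and square. Lift gently.

Request:
{"name": "servo_tool", "arguments": {"increments": [[0, 0, -0.3, 0], [0, 0, -0.6, 0], [0, 0, -0.8, 0], [0, 0, -0.9, 0], [0, 0, -1, 0], [0, 0, -1.1, 0], [0, 0, -1.2, 0], [0, 0, -1.4, 0]]}}

```text
clock: 8.65
tcp_pos: [0.4876, 0.0808, 0.0986]
tool_rot: [[-0.032, 0.999, -0.003], [0.999, 0.032, -0.001], [-0.001, -0.003, -1.0]]
force: [-0.2, -0.1, -7.2]
opening: 0.0245
```

Request:
{"name": "servo_tool", "arguments": {"increments": [[0, 0, -0.2, 0], [0, 0, -0.4, 0], [0, 0, -0.7, 0], [0, 0, -1, 0], [0, 0, -1.3, 0], [0, 0, -1.5, 0], [0, 0, -1.6, 0], [0, 0, -1.6, 0]]}}

```text
clock: 9.45
tcp_pos: [0.489, 0.0812, 0.1478]
tool_rot: [[-0.032, 0.999, 0.001], [0.999, 0.032, 0.0], [0.0, 0.001, -1.0]]
force: [-0.4, 0.9, -7.3]
opening: 0.0245
```

```bash
python3 - <<'E'
from h import *
from cell import arm
for n in('scene','side','wrist'):
    c=arm.capture(n); cv2.imwrite(f'pics/{n}6.png',c['color'][:,:,::-1])
crop('pics/side6.png','pics/c6d.png',185,120,325,240,5)
go((.4856,.085,.058),1.8)
from cell import arm; print(arm.state()['tool_rot'].round(4))
E
```

```text
t 9.6 tcp [0.4883 0.0811 0.1469] yaw_y 1.85 F [ 0.6   0.47 -7.15] M [-0.33  0.01 -0.03] open 0.0241 q [-0.82  0.33  0.78  1.81 -0.26  1.11  0.08]
UNITS [ 0.13 -0.08  2.96] 0.01
[[-3.220e-02  9.995e-01 -1.100e-03]
 [ 9.995e-01  3.220e-02 -2.000e-04]
 [-2.000e-04 -1.100e-03 -1.000e+00]]
```

View pics/c6d.png

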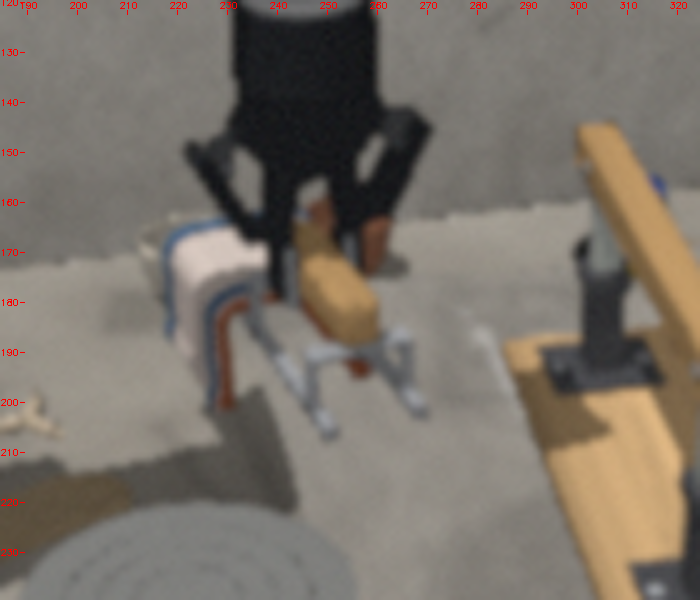

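View pics/wrist6.png

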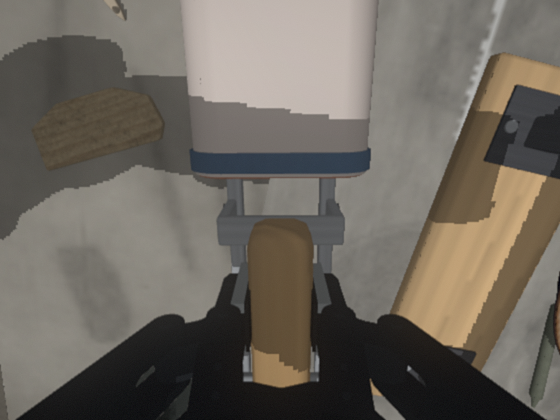

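View pics/scene6.png

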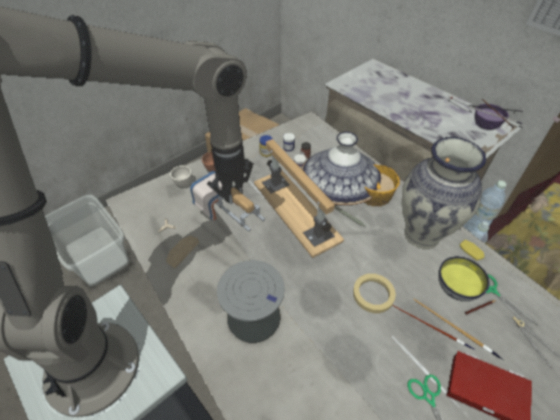

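Request:
{"name": "servo_tool", "arguments": {"increments": [[0, 0, -0.3, 0], [0, 0, -0.8, 0], [0, 0, -1.5, 0], [0, 0, -2.3, 0], [0, 0, -3.1, 0], [0, 0, -3.9, 0], [0, 0, -4.5, 0], [0, 0, -4.7, 0]]}}

```text
clock: 10.4
tcp_pos: [0.49, 0.0808, 0.2908]
tool_rot: [[-0.032, 0.999, 0.004], [1.0, 0.032, 0.001], [0.001, 0.004, -1.0]]
force: [0.5, 0.5, -8.3]
opening: 0.0242
```

```bash
python3 - <<'E'
from h import *
from cell import arm
c=arm.capture('wrist'); cv2.imwrite(f'pics/wrist7.png',c['color'][:,:,::-1]);K=c['K'];T=c['world_to_cam']
def op(uv,z):
    d=T[:3,:3].T@np.linalg.solve(K,[uv[0],uv[1],1]); o=-T[:3,:3].T@T[:3,3]; return (o+d*(z-o[2])/d[2])
s=arm.state();p=s['tcp_pos'];R=s['tool_rot']
fz=p[2]-.036
for uv,z in(((280,177),.019),((280,172),.023),((280,150),.023),((280,218),.041)): print(uv,'fork x',(R.T@(op(uv,fz+z)-p))[0]+.018)
u=np.array([np.cos(np.radians(78.65)),np.sin(np.radians(78.65))])
b=np.array([.669,.031]); t=b-u*(.115-.018); print(t)
go((t[0],t[1],.288),-11.35)
E
```

```text
(280, 177) fork x 0.06565155375848764
(280, 172) fork x 0.06895604777786639
(280, 150) fork x 0.07946555905071907
(280, 218) fork x 0.051721430109282526
[ 0.64991022 -0.064103  ]
t 10.45 tcp [0.4898 0.0809 0.2905] yaw_y 1.82 F [ 0.54  0.39 -6.69] M [-0.3  -0.03  0.02] open 0.0247 q [-0.87  0.21  0.82  1.57 -0.16  1.43 -0.01]
UNITS [-5.    5.18  0.1 ] 2.19
```

View pics/wrist7.png

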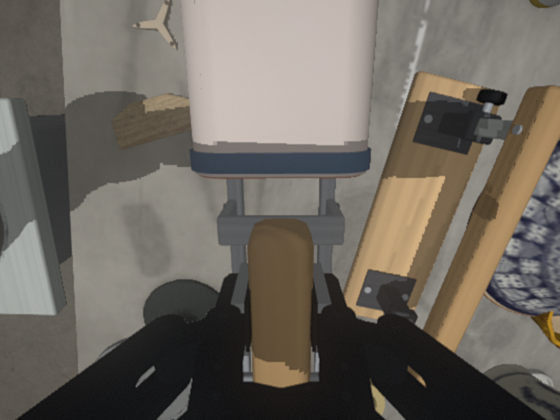

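```bash
python3 - <<'E'
from h import *
crop('pics/wrist7.png','pics/c7.png',410,75,560,375,2.0) if 0 else crop('pics/wrist7.png','pics/c7.png',420,75,560,370,2)
E
python3 - <<'E'
import cv2
im=cv2.imread('pics/c7.png'); print(im.shape)
E
```

```text
(590, 280, 3)
```

View pics/c7.png

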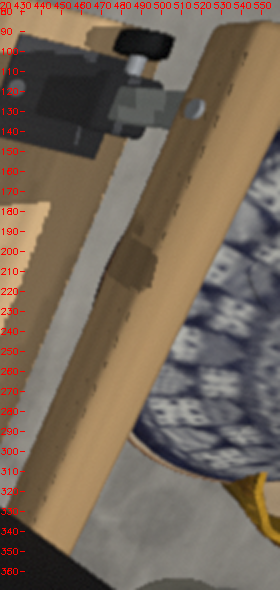

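```bash
cat > wc.py <<'E'
from h import *
from cell import arm
def wcam():
    c=arm.capture('wrist'); return c
def op(c,uv,z):
    K=c['K'];T=c['world_to_cam'];d=T[:3,:3].T@np.linalg.solve(K,[uv[0],uv[1],1]); o=-T[:3,:3].T@T[:3,3]; return (o+d*(z-o[2])/d[2])
E
python3 - <<'E'
from wc import *
from ov import *
c=wcam(); cv2.imwrite('pics/w7.png',c['color'][:,:,::-1])
for b,col in(([.6682,.0292,-1.7697,.1723],(0,0,255)),):
    overlay('pics/w7.png','pics/o7.png','w',(400,60,560,375),2,[(b,BAR,col)],(c['K'],c['world_to_cam']))
for z in(.165,.172,.18):
    a=op(c,(557.5,155),z);b=op(c,(455,352),z);l=op(c,(522,132),z);m=op(c,(447,305),z)
    d=(a-b)[:2];d/=np.linalg.norm(d);n=np.array([d[1],-d[0]])
    print(z,'heading',np.degrees(np.arctan2(d[1],d[0])),'width',n@(a-l)[:2],n@(a-m)[:2],'right edge x at y=.03', b[0]+d[0]/d[1]*(.03-b[1]))
E
```

```text
0.165 heading 77.44253002687799 width 0.037036585875182985 0.030215686541877826 right edge x at y=.03 0.6938551437497592
0.172 heading 77.442530026878 width 0.036069842816856365 0.0294269851935577 right edge x at y=.03 0.6876762754642675
0.18 heading 77.44253002687799 width 0.034964993607340476 0.028525612224048983 right edge x at y=.03 0.6806147117094198
```

View pics/o7.png

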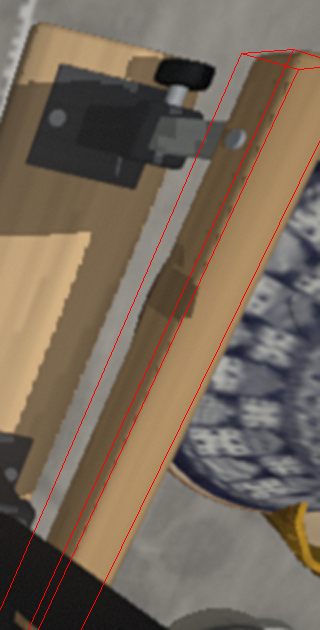

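Request:
{"name": "servo_tool", "arguments": {"increments": [[-0.1, 0.1, 0, 0.05], [-0.4, 0.4, 0, 0.2], [-0.8, 0.85, 0, 0.35], [-1.25, 1.3, 0, 0.55], [-1.7, 1.8, 0, 0.75], [-2.2, 2.3, 0, 0.95], [-2.7, 2.8, 0, 1.2], [-3.15, 3.3, 0, 1.4]]}}

```text
clock: 11.3
tcp_pos: [0.5915, -0.0123, 0.2867]
tool_rot: [[0.117, 0.993, -0.002], [0.993, -0.117, -0.002], [-0.002, -0.002, -1.0]]
force: [-0.3, 0.2, -6.7]
opening: 0.0244
```

```bash
python3 - <<'E'
from wc import *
u=np.array([np.cos(np.radians(78.5)),np.sin(np.radians(78.5))])
b=np.array([.670,.030]); t=b-u*(.116-.018); print(t)
go((t[0],t[1],.290),-11.5)
E
```

```text
[ 0.65046194 -0.06603262]
t 11.3 tcp [ 0.5915 -0.0123  0.2867] yaw_y -6.72 F [-0.33  0.18 -6.69] M [-0.34 -0.05 -0.01] open 0.0244 q [-0.55  0.47  0.85  1.3  -0.35  1.52  0.15]
UNITS [-1.55  2.16 -0.11] 0.8
```

Request:
{"name": "servo_tool", "arguments": {"increments": [[-0.4, 0.5, 0, 0.2], [-0.8, 1, 0, 0.4], [-1.15, 1.5, 0, 0.55], [-1.4, 1.9, 0, 0.7], [-1.5, 2.1, 0, 0.8], [-1.5, 2.1, 0, 0.8], [-1.5, 2.1, 0, 0.8], [-1.5, 2.1, 0, 0.8]]}}

```text
clock: 12.1
tcp_pos: [0.6479, -0.0611, 0.2882]
tool_rot: [[0.196, 0.981, -0.001], [0.981, -0.196, 0.001], [0.001, -0.001, -1.0]]
force: [0.1, -0.1, -6.6]
opening: 0.0246
```

```bash
python3 - <<'E'
from wc import *
u=np.array([np.cos(np.radians(78.5)),np.sin(np.radians(78.5))])
b=np.array([.670,.030]); t=b-u*(.116-.018)
for n in('scene','side','wrist'):
    c=arm.capture(n); cv2.imwrite(f'pics/{n}8.png',c['color'][:,:,::-1])
go((t[0],t[1],.290),-11.5)
crop('pics/scene8.png','pics/c8.png',230,90,360,230,5)
crop('pics/side8.png','pics/c8d.png',260,80,380,220,4)
E
```

```text
t 12.25 tcp [ 0.648  -0.0613  0.2886] yaw_y -11.29 F [ 0.18  0.33 -7.92] M [-0.33  0.05  0.01] open 0.0242 q [-0.37  0.61  0.84  1.1  -0.44  1.61  0.16]
UNITS [-0.14  0.11 -0.05] 0.03
```

View pics/c8.png

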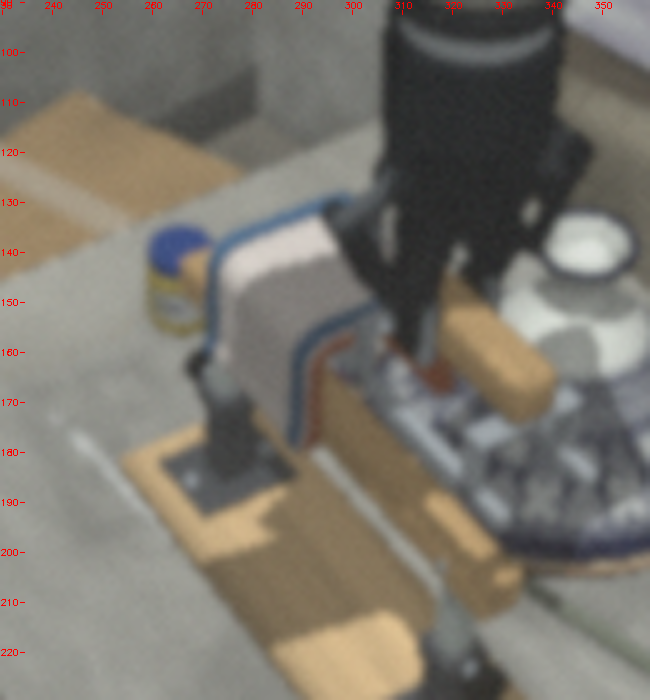

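View pics/c8d.png

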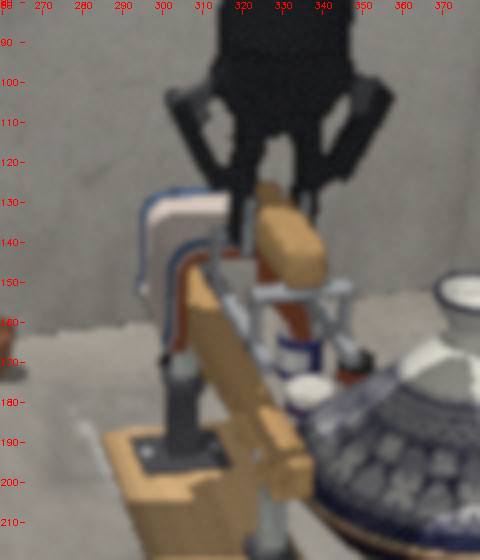

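View pics/wrist8.png

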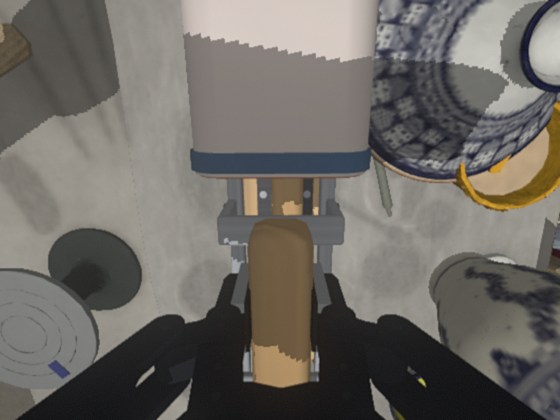

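```bash
python3 - <<'E'
from wc import *
from ov import *
c=wcam(); cv2.imwrite('pics/w9.png',c['color'][:,:,::-1])
cam=(c['K'],c['world_to_cam'])
crop('pics/w9.png','pics/c9.png',210,160,360,300,5)
overlay('pics/w9.png','pics/o9.png','w',(210,160,360,300),5,[([.670,.030,-1.7715,.1723],BAR,(0,0,255))],cam)
E
```

```text
(no output)
```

View pics/o9.png

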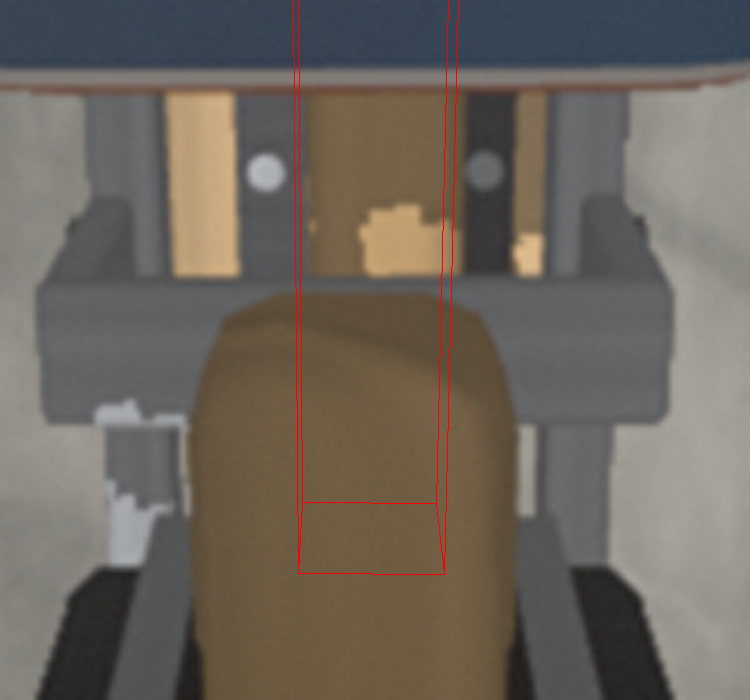

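View pics/c9.png

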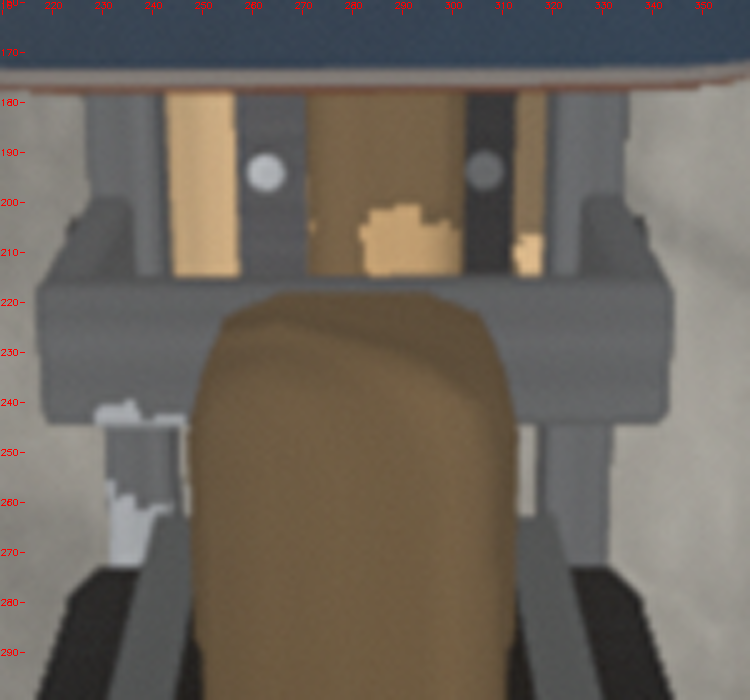

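Wrist view: bar visible between the tines at u 271–302 (centre 286.7) against the fork's centre at 280.5, so shift about 5 mm right. It is parallel.

Request:
{"name": "servo_tool", "arguments": {"increments": [[0, 0.06, 0, 0], [-0.05, 0.12, 0, 0], [-0.1, 0.17, 0, 0], [-0.1, 0.17, 0.2, 0], [-0.1, 0.17, 0.5, 0], [-0.1, 0.17, 0.8, 0], [-0.1, 0.17, 1, 0], [-0.1, 0.17, 1, 0]]}}

```text
clock: 13.1
tcp_pos: [0.6517, -0.0654, 0.2563]
tool_rot: [[0.197, 0.98, -0.003], [0.98, -0.197, 0.001], [0.0, -0.004, -1.0]]
force: [0.3, 0.4, -7.7]
opening: 0.0248
```

```bash
python3 - <<'E'
from wc import *
c=wcam(); cv2.imwrite('pics/w10.png',c['color'][:,:,::-1])
crop('pics/w10.png','pics/c10.png',210,160,360,300,5)
go((.65,-.065,.2),-11.5)
E
```

```text
t 13.15 tcp [ 0.6521 -0.0655  0.2573] yaw_y -11.35 F [ 0.02  0.51 -7.48] M [-0.33  0.05 -0.03] open 0.0246 q [-0.37  0.63  0.84  1.15 -0.45  1.55  0.17]
UNITS [ 0.   -0.07  1.91] 0.03
```

View pics/c10.png

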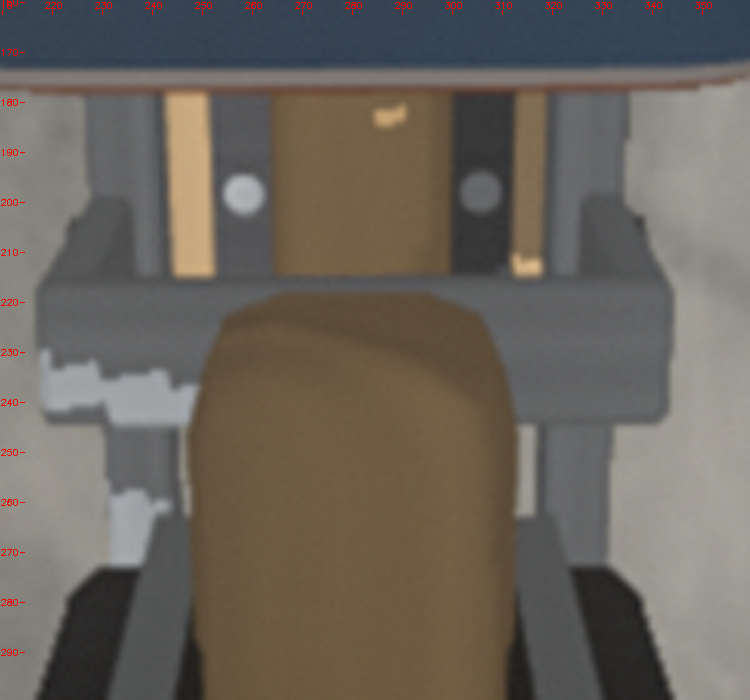

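```bash
python3 - <<'E'
from wc import *
c=wcam(); K=c['K'];T=c['world_to_cam']
o=-T[:3,:3].T@T[:3,3]
for w in(35.3,34.8): 
    D=K[0,0]*.026/w; print((o+T[:3,:3].T@(np.linalg.solve(K,[282,195,1])*D)).round(4))
# runner check: runner spacing 50mm outer 58
go((.65,-.065,.2),-11.5)
E
```

```text
[ 0.657  -0.0473  0.1673]
[ 0.6568 -0.0482  0.1639]
t 13.2 tcp [ 0.6525 -0.0658  0.2581] yaw_y -11.35 F [ 0.59 -0.58 -7.25] M [-0.32  0.04 -0.  ] open 0.0246 q [-0.37  0.63  0.84  1.15 -0.45  1.55  0.17]
UNITS [ 0.01 -0.09  1.94] 0.03
```

Request:
{"name": "servo_tool", "arguments": {"increments": [[0, 0.02, 0.2, 0], [0, 0.02, 0.5, 0], [0, 0.02, 0.8, 0], [0, 0.02, 1, 0], [0, 0.02, 1.1, 0], [0, 0.02, 1.2, 0], [0, 0.02, 1.2, 0], [0, 0.02, 1.2, 0]]}}

```text
clock: 14.0
tcp_pos: [0.6533, -0.0662, 0.2226]
tool_rot: [[0.197, 0.98, 0.001], [0.98, -0.197, -0.0], [0.0, 0.001, -1.0]]
force: [0.3, -1.2, -7.7]
opening: 0.0246
```

```bash
python3 - <<'E'
from wc import *
for n in('scene','side','wrist'):
    c=arm.capture(n); cv2.imwrite(f'pics/{n}11.png',c['color'][:,:,::-1])
crop('pics/wrist11.png','pics/c11.png',210,160,360,300,5)
crop('pics/side11.png','pics/c11d.png',270,90,370,220,5)
go((.65,-.065,.2),-11.5)
E
```

```text
t 14.15 tcp [ 0.6534 -0.0662  0.2228] yaw_y -11.35 F [-0.39  0.22 -7.59] M [-0.37  0.06  0.04] open 0.0243 q [-0.38  0.64  0.83  1.22 -0.46  1.47  0.19]
UNITS [ 0.02 -0.12  0.76] 0.02
```

View pics/c11.png

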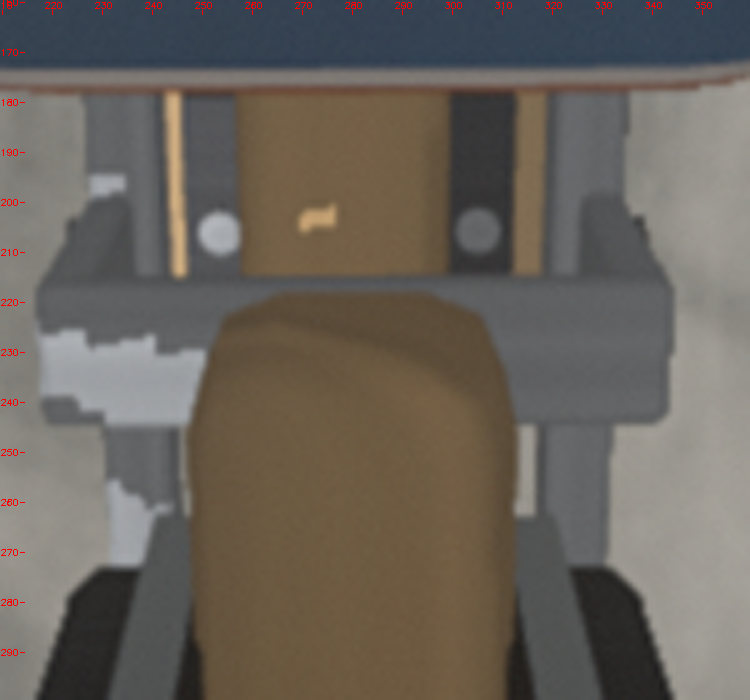

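View pics/c11d.png

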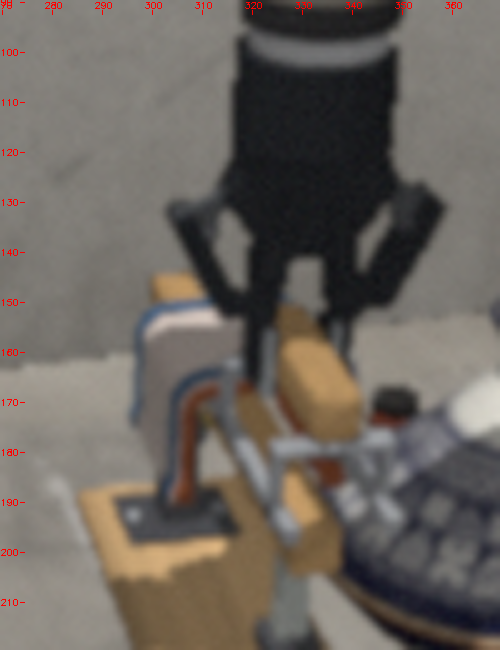

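```bash
python3 - <<'E'
from wc import *
c=wcam(); K=c['K'];T=c['world_to_cam']
o=-T[:3,:3].T@T[:3,3]
for w in(42.8,42.3,41.8): 
    D=K[0,0]*.026/w; print((o+T[:3,:3].T@(np.linalg.solve(K,[278,195,1])*D)).round(4))
E
```

```text
[ 0.658  -0.0367  0.1735]
[ 0.6578 -0.0373  0.1713]
[ 0.6577 -0.0379  0.1689]
```

Request:
{"name": "servo_tool", "arguments": {"increments": [[0, -0.03, 0.1, 0], [0, -0.05, 0.2, 0], [0, -0.05, 0.3, 0], [0, -0.05, 0.4, 0], [0, -0.05, 0.5, 0], [0, -0.05, 0.55, 0], [0, -0.05, 0.6, 0], [0, -0.05, 0.6, 0]]}}

```text
clock: 15.0
tcp_pos: [0.6516, -0.0658, 0.204]
tool_rot: [[0.197, 0.98, -0.0], [0.98, -0.197, 0.0], [-0.0, -0.0, -1.0]]
force: [0.6, 0.3, -8.3]
opening: 0.0245
```

Request:
{"name": "servo_tool", "arguments": {"increments": [[0, 0, 0.03, 0], [0, 0, 0.06, 0], [0, 0, 0.09, 0], [0, 0, 0.12, 0], [0, 0, 0.15, 0], [0, 0, 0.18, 0], [0, 0, 0.2, 0], [0, 0, 0.2, 0]]}}

```text
clock: 15.8
tcp_pos: [0.6518, -0.0657, 0.1984]
tool_rot: [[0.197, 0.98, 0.0], [0.98, -0.197, 0.0], [0.0, 0.0, -1.0]]
force: [0.4, 0.6, -4.7]
opening: 0.0244
```

```bash
python3 - <<'E'
from wc import *
c=arm.capture('wrist'); cv2.imwrite('pics/w12.png',c['color'][:,:,::-1])
crop('pics/w12.png','pics/c12.png',210,160,360,300,5)
go((.65,-.065,.2),-11.5)
E
```

```text
t 15.85 tcp [ 0.6518 -0.0658  0.1984] yaw_y -11.35 F [-0.08 -0.97 -3.94] M [-0.05 -0.02 -0.01] open 0.0247 q [-0.39  0.65  0.82  1.26 -0.47  1.42  0.2 ]
UNITS [ 0.01 -0.06 -0.05] 0.02
```

View pics/c12.png

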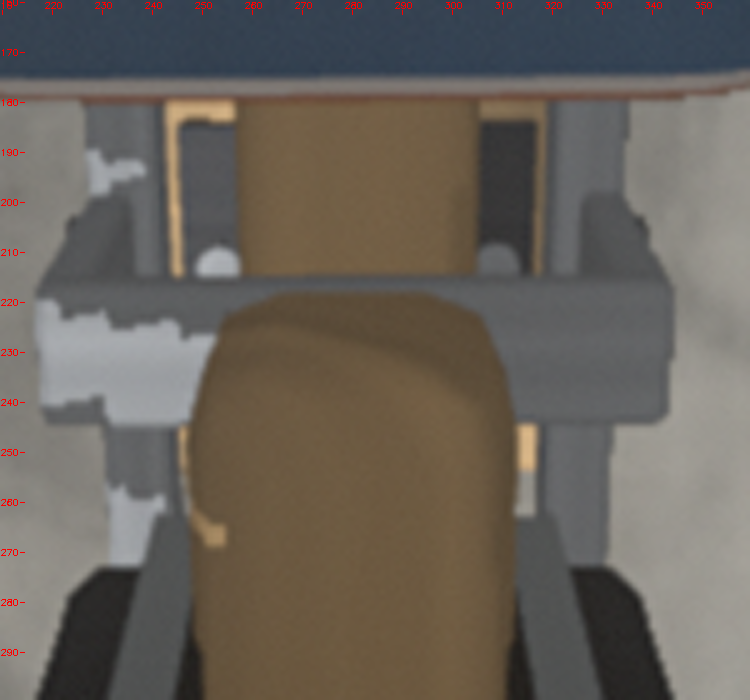

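Weight transferred (Fz −7.6 → −3.9 N, moment near 0), bar centred (257–304.5). Lower a further 8 mm and check the tile.

Request:
{"name": "servo_tool", "arguments": {"increments": [[0, 0, 0.04, 0], [0, 0, 0.08, 0], [0, 0, 0.12, 0], [0, 0, 0.16, 0], [0, 0, 0.2, 0], [0, 0, 0.24, 0], [0, 0, 0.27, 0], [0, 0, 0.27, 0]]}}

```text
clock: 16.65
tcp_pos: [0.6516, -0.0658, 0.19]
tool_rot: [[0.197, 0.98, -0.0], [0.98, -0.197, 0.0], [0.0, -0.0, -1.0]]
force: [0.9, -0.2, -4.6]
opening: 0.0245
```

```bash
python3 - <<'E'
from wc import *
for n in('scene','side','wrist'):
    c=arm.capture(n); cv2.imwrite(f'pics/{n}13.png',c['color'][:,:,::-1])
crop('pics/side13.png','pics/c13d.png',270,120,370,220,6)
go((.65,-.065,.2),-11.5)
E
```

```text
t 16.8 tcp [ 0.6517 -0.0658  0.1903] yaw_y -11.36 F [-0.06 -0.36 -3.87] M [-0.02 -0.01 -0.06] open 0.0247 q [-0.39  0.66  0.82  1.28 -0.47  1.4   0.2 ]
UNITS [ 0.02 -0.06 -0.32] 0.02
```

View pics/wrist13.png

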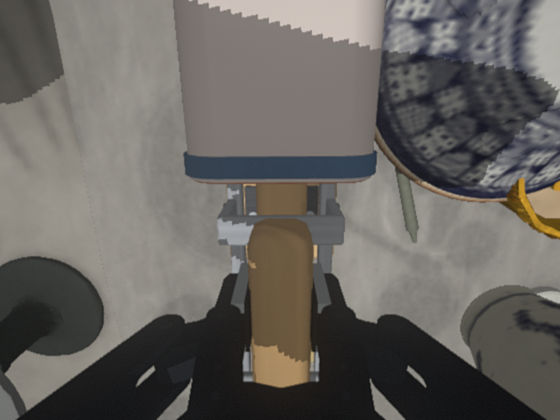

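View pics/c13d.png

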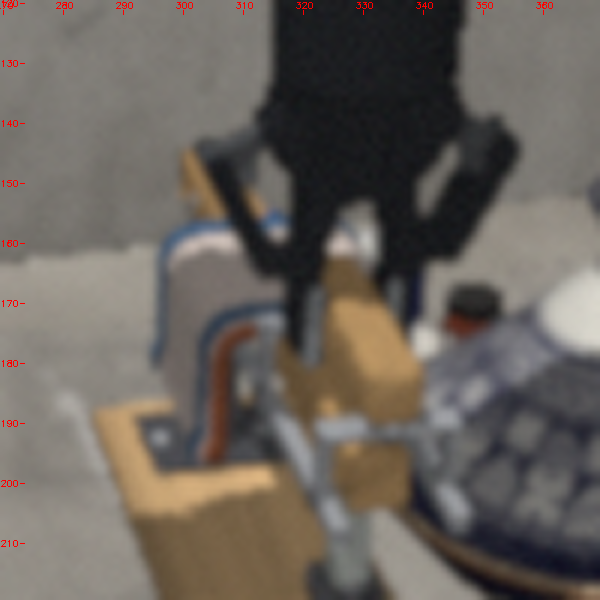

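Request:
{"name": "servo_tool", "arguments": {"increments": [[-0.1, 0, 0, 0], [-0.25, 0, 0, 0], [-0.45, 0, 0, 0], [-0.7, 0, 0, 0], [-0.95, 0, 0, 0], [-1.2, 0, 0, 0], [-1.4, 0, 0, 0], [-1.5, 0, 0, 0]]}}

```text
clock: 17.6
tcp_pos: [0.6425, -0.1114, 0.1903]
tool_rot: [[0.198, 0.98, -0.0], [0.98, -0.198, -0.001], [-0.001, 0.0, -1.0]]
force: [-0.5, -0.5, -3.7]
opening: 0.0246
```

```bash
python3 - <<'E'
from wc import *
c=arm.capture('wrist'); cv2.imwrite('pics/w14.png',c['color'][:,:,::-1])
go((.65,-.065,.2),-11.5)
E
```

```text
t 17.65 tcp [ 0.6424 -0.1116  0.1903] yaw_y -11.47 F [ 0.52 -0.72 -4.44] M [-0.06  0.02  0.01] open 0.0243 q [-0.33  0.65  0.82  1.29 -0.47  1.4   0.27]
UNITS [ 1.57 -0.06 -0.32] 0.01
```

View pics/w14.png

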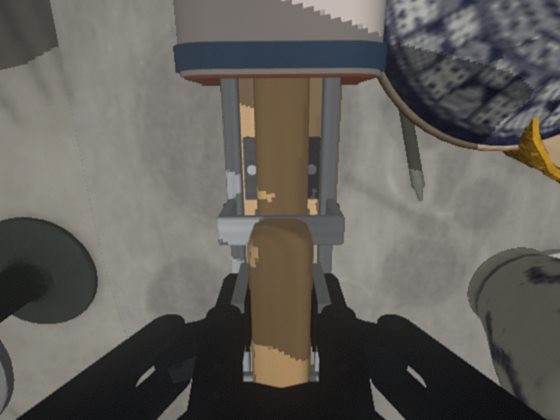

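The tile stayed put; tines run symmetrically beside the bar (254–308). Continue out.

Request:
{"name": "servo_tool", "arguments": {"increments": [[-0.2, 0, 0, 0], [-0.5, 0, 0, 0], [-0.9, 0, 0, 0], [-1.4, 0, 0, 0], [-1.9, 0, 0, 0], [-2.4, 0, 0, 0], [-2.75, 0, 0, 0], [-2.9, 0, 0, 0]]}}

```text
clock: 18.45
tcp_pos: [0.6248, -0.198, 0.1904]
tool_rot: [[0.2, 0.98, -0.0], [0.98, -0.2, -0.001], [-0.001, 0.0, -1.0]]
force: [-0.5, -1.2, -4.8]
opening: 0.0244
```

```bash
python3 - <<'E'
from wc import *
for n in('scene','side','wrist'):
    c=arm.capture(n); cv2.imwrite(f'pics/{n}15.png',c['color'][:,:,::-1])
go((.65,-.065,.2),-11.5)
E
```

```text
t 18.6 tcp [ 0.6258 -0.1951  0.1902] yaw_y -11.36 F [-0.    0.31 -3.35] M [-0.01 -0.   -0.02] open 0.0245 q [-0.19  0.66  0.82  1.28 -0.47  1.4   0.4 ]
UNITS [ 4.41 -0.06 -0.32] 0.02
```

View pics/wrist15.png

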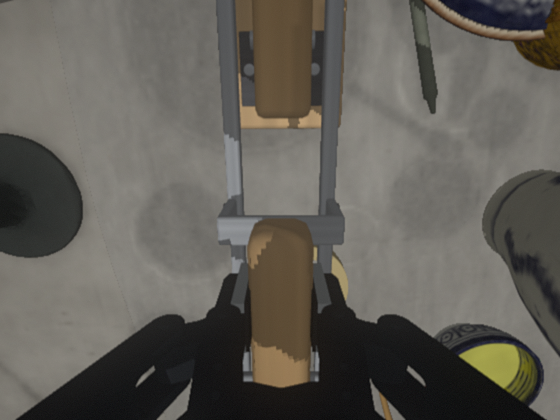

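View pics/scene15.png

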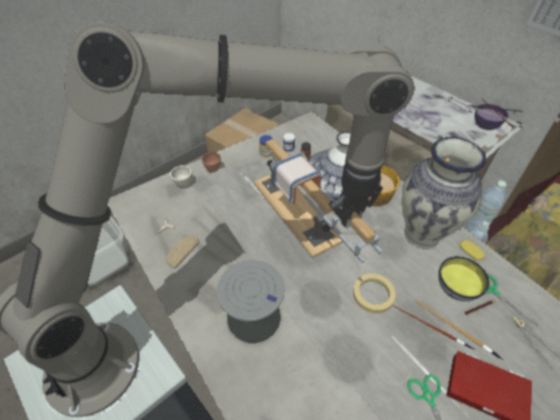

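Tile hangs on the bar; tips are ~25 mm clear of it. Lift the fork and return it to its former spot.

Request:
{"name": "servo_tool", "arguments": {"increments": [[0, 0, -0.3, 0], [0, 0, -0.8, 0], [0, 0, -1.3, 0], [0, 0, -1.6, 0], [-0.3, -0.2, -1.6, 0], [-0.8, -0.6, -1.6, 0], [-1.4, -1.1, -1.6, 0], [-2, -1.7, -1.6, -0.2]]}}

```text
clock: 19.4
tcp_pos: [0.5625, -0.2445, 0.2372]
tool_rot: [[0.175, 0.985, -0.002], [0.985, -0.175, 0.0], [-0.0, -0.002, -1.0]]
force: [0.7, 0.1, -4.2]
opening: 0.0247
```

```bash
python3 - <<'E'
from h import *
go((.500,-.267,.100),-1)
E
```

```text
t 19.4 tcp [ 0.5625 -0.2445  0.2372] yaw_y -10.1 F [ 0.74  0.12 -4.22] M [-0.04  0.06  0.01] open 0.0247 q [-0.15  0.54  0.86  1.33 -0.41  1.44  0.51]
UNITS [-1.1  -1.91  4.58] -1.52
```

Request:
{"name": "servo_tool", "arguments": {"increments": [[-0.4, -0.6, 0, -0.5], [-0.8, -1.2, 0.4, -1], [-1.1, -1.7, 1, -1.5], [-1.1, -1.9, 1.8, -1.5], [-1.1, -1.9, 2.7, -1.5], [-1.1, -1.9, 3.6, -1.5], [-1.1, -1.9, 4.3, -1.5], [-1.1, -1.9, 4.6, -1.5]]}}

```text
clock: 20.2
tcp_pos: [0.4994, -0.2652, 0.0975]
tool_rot: [[0.021, 1.0, -0.005], [1.0, -0.021, 0.003], [0.003, -0.005, -1.0]]
force: [-0.1, 0.6, -4.4]
opening: 0.0243
```

```bash
python3 - <<'E'
from wc import *
c=arm.capture('wrist'); cv2.imwrite('pics/w16.png',c['color'][:,:,::-1])
c=arm.capture('side'); cv2.imwrite('pics/side16.png',c['color'][:,:,::-1])
go((.500,-.267,.036),-1)
E
```

```text
t 20.3 tcp [ 0.5003 -0.2658  0.0987] yaw_y -1.18 F [-0.24 -0.39 -3.33] M [ 0.06 -0.05  0.01] open 0.0246 q [-0.09  0.55  0.79  1.67 -0.43  1.1   0.8 ]
UNITS [-0.04 -0.    2.09] -0.03
```

View pics/w16.png

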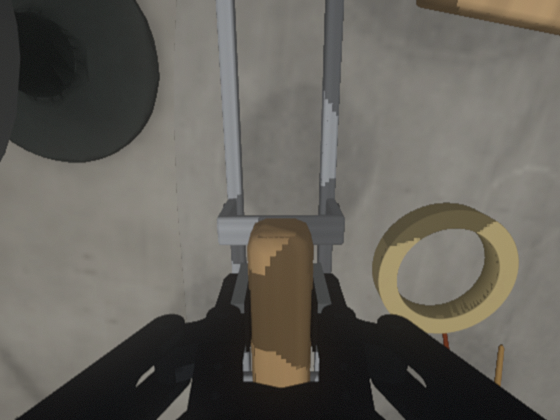

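View pics/side16.png

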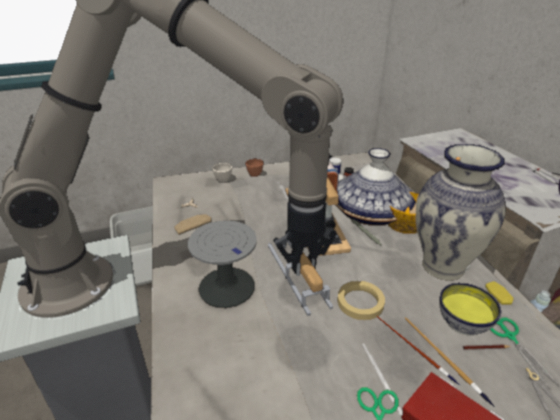

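Clear floor below. Set the fork down.

Request:
{"name": "servo_tool", "arguments": {"increments": [[0, 0, 0.4, 0], [0, 0, 0.9, 0], [0, 0, 1.4, 0], [0, 0, 1.7, 0], [0, 0, 1.9, 0], [0, 0, 2, 0], [0, 0, 2.06, 0], [0, 0, 2.08, 0]]}}

```text
clock: 21.1
tcp_pos: [0.5022, -0.2667, 0.038]
tool_rot: [[0.02, 1.0, 0.001], [1.0, -0.02, -0.0], [-0.0, 0.001, -1.0]]
force: [-0.7, -0.3, -3.5]
opening: 0.0248
```

Request:
{"name": "servo_tool", "arguments": {"increments": [[0, 0, 0, 0], [0, 0, 0.02, 0], [0, 0, 0.02, 0], [0, 0, 0.02, 0], [0, 0, 0.02, 0], [0, 0, 0.02, 0], [0, 0, 0.02, 0], [0, 0, 0.02, 0]]}}

```text
clock: 21.9
tcp_pos: [0.502, -0.2665, 0.0372]
tool_rot: [[0.02, 1.0, 0.0], [1.0, -0.02, -0.0], [-0.0, 0.0, -1.0]]
force: [-0.2, 0.9, -4.8]
opening: 0.0246
```

Request:
{"name": "servo_tool", "arguments": {"increments": [[0, 0, 0, 0], [0, 0, 0, 0], [0, 0, 0, 0], [0, 0, 0, 0], [0, 0, 0, 0], [0, 0, 0, 0], [0, 0, 0, 0], [0, 0, 0, 0]], "grip": 0.4}}

```text
clock: 22.7
tcp_pos: [0.502, -0.2664, 0.0372]
tool_rot: [[0.02, 1.0, 0.0], [1.0, -0.02, 0.0], [0.0, 0.0, -1.0]]
force: [1.0, -0.0, 0.3]
opening: 0.0596
```

```bash
python3 - <<'E'
from h import *
go((.500,-.267,.2),-1)
E
```

```text
t 22.7 tcp [ 0.502  -0.2664  0.0372] yaw_y -1.16 F [ 0.96 -0.03  0.34] M [-0.   -0.02  0.06] open 0.0596 q [-0.06  0.63  0.74  1.73 -0.5   0.99  0.85]
UNITS [-0.02 -0.06 -5.43] -0.03
```

Request:
{"name": "servo_tool", "arguments": {"increments": [[0, 0, -0.3, 0], [0, 0, -0.8, 0], [0, 0, -1.5, 0], [0, 0, -2.3, 0], [0, 0, -3.2, 0], [0, 0, -4.1, 0], [0, 0, -5, 0], [0, 0, -5.5, 0]]}}

```text
clock: 23.5
tcp_pos: [0.5029, -0.2678, 0.2064]
tool_rot: [[0.021, 1.0, 0.005], [1.0, -0.021, -0.003], [-0.002, 0.005, -1.0]]
force: [0.6, -0.3, -0.6]
opening: 0.0597
```

Request:
{"name": "servo_tool", "arguments": {"increments": [[-0.3, -0.3, 0, 0], [-0.8, -1, 0, 0], [-1, -2, 0, 0], [-1, -3, 0, 0], [-1, -4, 0, 0], [-1, -4.5, 0, 0], [-1, -4.5, 0, 0], [-1, -4.5, 0, 0]]}}

```text
clock: 24.3
tcp_pos: [0.3664, -0.2938, 0.2021]
tool_rot: [[0.021, 1.0, 0.001], [1.0, -0.021, 0.001], [0.001, 0.001, -1.0]]
force: [-0.1, 0.0, 0.8]
opening: 0.0598
```

```bash
python3 - <<'E'
from wc import *
from ov import *
for n in('scene','side'):
    c=arm.capture(n); cv2.imwrite(f'pics/{n}17.png',c['color'][:,:,::-1])
t=[.671,.030,-1.7715,.110]
it=[(t,arch(),(0,255,0)),([.6695,.030,-1.7715,.1723],BAR,(0,0,255))]
overlay('pics/scene17.png','pics/o17.png','scene',(240,120,380,260),5,it)
crop('pics/side17.png','pics/c17d.png',250,130,370,350,3)
crop('pics/scene17.png','pics/c17.png',240,120,380,360,3)
go((.500,-.267,.2),-1)
E
```

```text
t 24.4 tcp [ 0.3673 -0.2936  0.2021] yaw_y -1.09 F [0.31 0.03 0.44] M [-0.01 -0.01 -0.02] open 0.0595 q [-0.15  0.23  0.93  1.79 -0.19  1.22  0.82]
UNITS [0.97 4.4  0.07] -0.01
```

View pics/c17d.png

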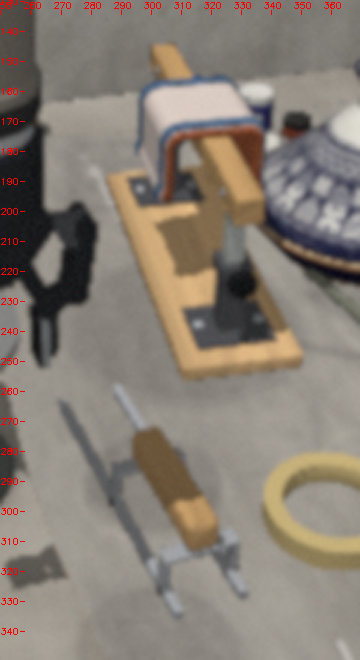

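View pics/o17.png

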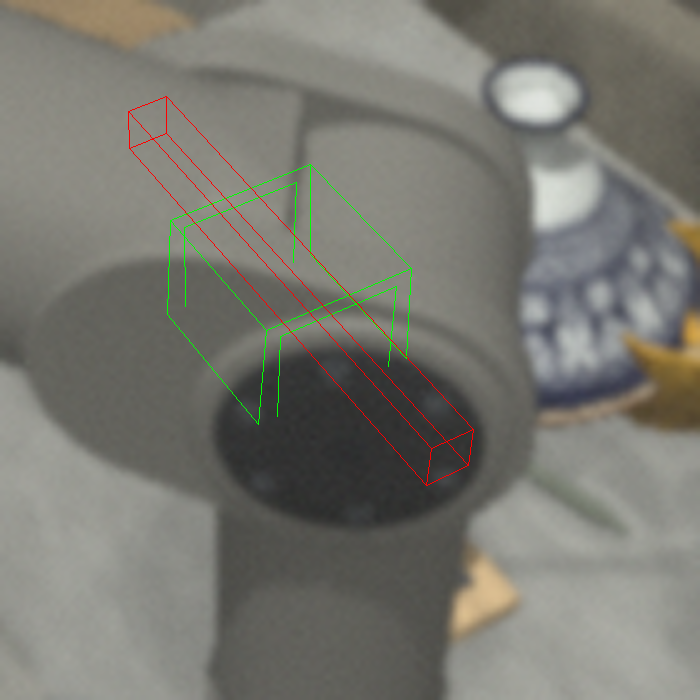

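View pics/c17.png

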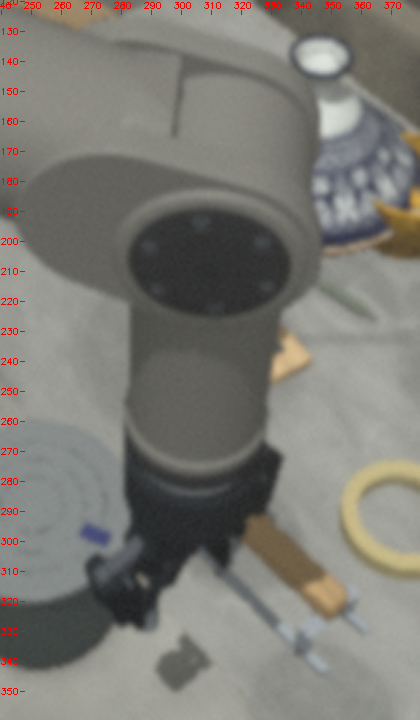

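```bash
python3 - <<'E'
from ov import *
it=[([.671,.030,-1.7715,.110],arch(),(0,255,0)),([.6695,.030,-1.7715,.1723],BAR,(0,0,255))]
overlay('pics/side17.png','pics/o17d.png','side',(280,130,360,240),6,it)
E
```

```text
(no output)
```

View pics/o17d.png

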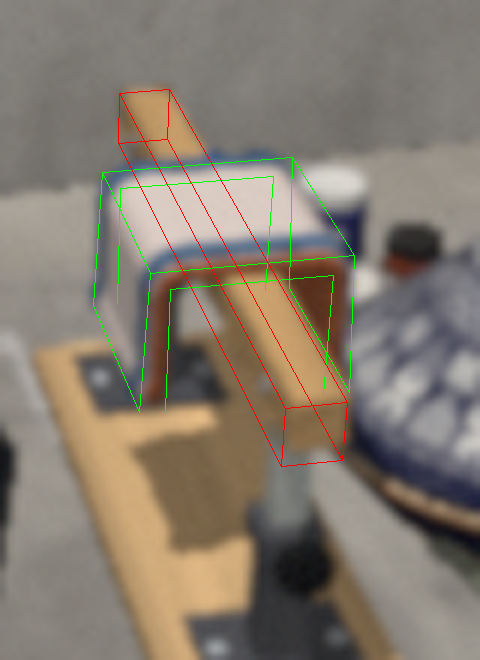

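```bash
python3 -c "
from cell import arm
print(arm.job_done())"
```

```text
the job is handed in; nothing more can be done
None
```

I lifted the tile on the fork's tines, draped it over the bar, drew the fork out and stood it back near its starting place. I then handed the job in at about 24.4 s; it reports no verdict.

**Lift:** the tile rode centred on the tines. The wrist load rose by about 3.3 N, and the tile was carried well over 30 mm clear of the bench.

**Draping:** I found the bar top at about 172 mm by camera. I then lowered slowly until the force dropped from about −7.6 to −3.9 N and the wrist moment went to about zero. I felt no hard contact with the rail.

**Last checks:**
- **Tile:** the side view shows it level, straight along the bar, and within about 1 cm of the model placed at the bar's middle.
- **Fork:** it stands on its runners on the bench, well clear of the rail and tile. I let it go perhaps 1–2 mm above the bench.
- **Bystanders:** the tape roll looked unmoved in that view. The cups also looked unmoved in the side view taken at about 20 s, before I set the fork down.

**Not confirmed:** in the final scene picture the arm hid the tile, so the last check of the tile rests on the side camera alone. The camera estimates of the bar and rail foot differed by about 5 mm. I resolved that by centring on the bar in the wrist camera.

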